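Weigh a sample tin and stow it in the spring-lid case

TASK

First lift the small rectangular tin out of its tray, set it flat in the middle of the pocket scale's pan and let go, so that its weight can be read while the case is still shut. Then press the button catch on the case's lid and ease the spring lid up until it stands open by itself, never letting it fly open. Last, take the tin off the scale and lay it fully down in the case's foam pocket; keep it level throughout, leave the lid open and leave everything else where it is.

Things in the scene. Friction and masses are not known exactly. Their poses are not given: they have to be found in the camera images.
- tin: Small closed metal tin, 62 (x) x 40 (y) x 30 (z) mm, edges lightly rounded, 0.12 to 0.26 kg. Origin at the centre of its underside, z up, x along its length. It starts standing flat in the tray. Keep it within about 25 degrees of level.
- tray: Fixed dark steel tray, origin under its centre. Floor 126 (x) x 66 (y) x 4 mm. Two rails 70 mm long (x), 8 mm thick stand along the tin's long sides, up to 34 mm above the counter, level with the tin's top, 2.5 mm play each side: here the tin can be gripped only by its two ends (62 mm apart, along x). The tray's ends are open.
- scale_pan (a point): Centre of the top of the scale's steel pan, a flat square 90 x 90 mm without rim, 22 mm above the counter; x, y along its sides. The scale is fixed; its grey plastic body, 135 (x) x 96 (y) x 16 mm, sticks out 40 mm beyond the pan towards -x, with the display.
- case_pocket (a point): Centre of the floor of the foam pocket, 6 mm above the case's origin, axes as the case's. Pocket 70 (x) x 48 (y) mm, 34 mm deep: the tin lies in it along x with 4 mm play all round, its top 4 mm below the foam. In the middle of each long side a finger notch 34 mm wide (x) runs 31 mm out (y) to the case wall, as deep as the pocket. At the tin's ends there is no room for fingers.
- lid_hinge (a point): Point in the middle of the lid's hinge line at the case's far rim: 70 mm in x and 46.5 mm up from the case's origin. It turns with the lid; its axes agree with the case's while the lid is shut.
- button_top (a point): Centre of the top of the round push button (30 mm wide) on the lid, 112 mm in front of the hinge line and 19.5 mm above it while shut. Travel 6 mm into the lid, about 2 N; it frees the catch about two thirds down. The freed lid pushes up at the button with about 3.5 N and follows a finger that rests on it: let it up slowly along an arc round the hinge, on its outer face. Moves with the lid.
- case_lid (a joint): Lid angle in rad: 0 shut (held on its catch within 0.01), growing as it opens up and away from the front, to its stop at 1.75, where its spring holds it. Lid 140 (hinge to front) x 120 x 8 mm, 0.2 kg, button on its upper face. Let go as soon as freed it flies open at about 6 rad/s; let go beyond 1.2 rad it stays under 2.5; more than 3.5 rad/s counts as flying open.
- case: Fixed grey case, origin under its centre: 140 (x) x 120 (y) x 46 mm high, plus lid. x points from its front to its hinge, z up.
- round_tin: Round flat tin, 58 mm across, 20 mm high; bystander, leave alone (moved 30 mm at most). Origin at its underside.
- big_tin: Larger rectangular tin, 97 x 67 x 35 mm; bystander, leave alone (moved 30 mm at most). Origin at its underside.
- marker_a: White folded marker tent, about 62 x 70 x 70 mm; bystander, leave alone (moved 30 mm at most). Origin at its underside.
Not all that is in view belongs to the job. Of the things shaped like the case, the grey one is meant.

How it is judged:
By the outcome, as a careful person would: the job done as asked, in the order asked, and still so for the second after the job is handed in, with the robot touching nothing.
It also fails if it takes over 72 s, if anything falls off the work surface, if the arm or the gripper's body presses on something with over 40 N, if the wrist force passes 120 N, or if a joint passes its speed limit or range.

ROBOT

A 6-joint arm with a two-finger parallel gripper is mounted at the origin on the work surface. World frame = base frame: x ahead of the robot, y to its left, z up, the work surface at z = 0. Lengths are in m, angles in degrees, forces in N, time in s.
With the tool pointing down it reaches from about 0.4 to 0.825 m from the base axis. Payload 7 kg.
Tool frame: the origin (TCP) lies midway between the tips of the shut fingers; the grasp point (between the pads) lies 19 mm behind it; x points along the fingers, z is the direction in which the jaws open and shut, and the axes are right-handed (so a half turn about x gives the same grasp; the last joint's range is limited). The gripper opens to 88 mm and grips with 3 to 60 N. Pads are 19 mm wide; open, the fingers measure 130 mm over their backs; the gripper's body (78 mm by 193 mm) begins 47 mm behind the grasp point.
Start: joints at [80.621, 20.546, 0.682, 0, -70.136, -16.507], TCP at [0.295, 0.607, 0.227] pointing down, gripper open.
Joint ranges: [-176.03, 176.03], [-82.01, 121.73], [-58.28, 71.71], [-173.87, 95.51], [-174.79, -0.11], [-173.66, 173.66]. Speed limits (degrees/s): [136.94, 136.94, 172.46, 180, 180, 180].

INTERFACE

Orientations are given as [roll, pitch, yaw] about the fixed x, y, z axes, in that order (R = Rz(yaw) Ry(pitch) Rx(roll)).
In Python, from plant import ctrl gives the robot as it stands.
- The arm moves only by the tool servo_tool, never from a script. Its argument "motion" is a list of rows, each an object with "offset": the shift along the tool's x, y, z in m, a list of three; "roll": the turn about the tool's x in degrees; "claw": the opening, from -1 (shut) to 1 (fully open), so that 0 is half open. In form: [{"offset": [x, y, z], "roll": roll, "claw": claw}, ...]. A call has 1 to 12 rows; each row shifts and turns the commanded pose from where the row before left it, along the tool's axes as they then stand; what a row does not reach is not made up. A row lasts 1/8 s, in which the tool goes at most 62.5 mm and 10.7 degrees, less where a joint would pass 70% of its speed; a pose out of reach is approached as far as the arm can. A call is refused whole if a number of a shift passes 0.0625 or a number of a turn 10.7, either way. A call with a gripper value outside its range is refused whole. The fingers move at their own pace and stop on an object; the grip force is fixed at half the most. Time passes only in rows, so rows that do not move let the fingers close. It gives the time, the measured TCP pose, the force and the opening at its end, in the units of the state.
- ctrl.get_obs(): the state, without advancing time (a new reading comes with each control period).
- ctrl.snapshot(name): name is "scene" or "top" or "wrist"; returns a dict with "frame" (480x640x3 uint8, blue, green, red), "z_map" (480x640 float32, m along the optical axis (not along the pixel's ray), 0 where there is no reading), "mtx" (3x3 intrinsics, pixels), "k1" (the pictures are not rectified: a ray, as slopes to the right and down, at radius r is drawn at 1 + k1 r^2 times it, then the intrinsics apply), "extrinsics" (4x4, takes a point from camera to world coordinates). Camera axes: x right, y up, looking along -z (the intrinsics and any distortion apply to the point x, -y, -z); pixel columns grow to the right and rows downward; lengths in m; the calibration is good to about 2 mm. A picture is of the moment at which its call begins.
- ctrl.close_job(): hands the job in, once; it reports no verdict.
The state is a dict: "clock": time; "joint_pos": joint angles; "qvel": joint speeds; "tau": joint torques, N m; "tool_pos": TCP position; "orientation": TCP orientation; "force": force on the tool from outside, world axes, zero at the start; "moment": the same for the moment, N m; "opening": finger opening in m.
Only numpy, scipy, OpenCV 4.12 (cv2) and the standard library are available. Lean on these libraries where they do the work, as an engineer would, in place of code of your own. Each camera call takes 0.05 s, during which the arm holds its last target.

## Working session

There is one attempt and no reset: what is moved stays moved. The work goes in short steps, Python scripts to look and compute and a tool call to move; the robot and the scene stay as the last step left them, time stands still between calls to the robot, and variables do not carry over. Pictures are saved under pics/ and viewed, and the job is handed in when it is done.

Besides the shell and the picture viewer there is one more tool, called in YAML: its name, and indented under it one key for each argument. servo_tool: Moves the arm, as the interface text tells. Its arguments: {"type":"object","properties":{"motion":{"type":"array"}},"required":["motion"]}

```bash
ls; mkdir -p pics
cat > h.py <<'E'
import numpy as np, cv2, pickle
from plant import ctrl
def snap(name, tag):
    s=ctrl.snapshot(name); pickle.dump(s,open(f'pics/{tag}.pkl','wb')); cv2.imwrite(f'pics/{tag}.png',s['frame']); return s
def load(tag): return pickle.load(open(f'pics/{tag}.pkl','rb'))
def rays(s,uv):
    uv=np.atleast_2d(np.asarray(uv,float)); K=np.asarray(s['mtx'])
    d=np.stack([(uv[:,0]-K[0,2])/K[0,0],(uv[:,1]-K[1,2])/K[1,1]],1); u=d.copy()
    for _ in range(30): u=d/(1+s['k1']*(u**2).sum(1,keepdims=True))
    return np.c_[u[:,0],-u[:,1],-np.ones(len(u))]
def plane(s,uv,z):
    T=np.asarray(s['extrinsics']); r=rays(s,uv)@T[:3,:3].T; o=T[:3,3]
    return o+r*((z-o[2])/r[:,2])[:,None]
def depthpts(s):
    h,w=s['z_map'].shape; vv,uu=np.mgrid[0:h,0:w]
    r=rays(s,np.c_[uu.ravel(),vv.ravel()])*s['z_map'].reshape(-1,1)
    T=np.asarray(s['extrinsics']); P=(r@T[:3,:3].T+T[:3,3]).reshape(h,w,3); P[s['z_map']==0]=np.nan
    return P
E
python3 - <<'E'
from h import *
for n in ['scene','top','wrist']:
    s=snap(n,n+'0'); print(n,s['extrinsics'],s['k1'],s['mtx'])
print(ctrl.get_obs())
E
```

```text
pics
scene [[ 0.73480254 -0.44268124  0.51390519  1.06607791]
 [ 0.67826109  0.48537287 -0.55170198 -0.5162327 ]
 [-0.00520752  0.75395391  0.65690667  0.72679275]
 [ 0.          0.          0.          1.        ]] -0.005324045292716888 [[549.48248116   0.         316.06728893]
 [  0.         549.48248116 236.22009004]
 [  0.           0.           1.        ]]
top [[ 0.01761109  0.98900823 -0.14680791  0.41694925]
 [-0.9994732   0.02141715  0.0243851   0.01629386]
 [ 0.02726127  0.14630112  0.9888644   0.96006642]
 [ 0.          0.          0.          1.        ]] 0.045932872694004846 [[516.85081143   0.         320.44652979]
 [  0.         516.85081143 235.71469391]
 [  0.           0.           1.        ]]
wrist [[-0.43600232  0.8601601   0.26462537  0.36587312]
 [-0.89994349 -0.41735484 -0.12616123  0.57214704]
 [ 0.00192382 -0.29315447  0.95606315  0.38460447]
 [ 0.          0.          0.          1.        ]] -0.03728043136536776 [[352.65745417   0.         318.99268725]
 [  0.         352.65745417 237.24684013]
 [  0.           0.           1.        ]]
{'clock': 0.15, 'joint_pos': array([ 8.06206289e+01,  2.05825205e+01,  6.43554788e-01, -1.43220292e-02,
       -7.01345708e+01, -1.65084455e+01]), 'qvel': array([-0.04027437, -0.15533897,  0.14208035,  0.0451597 ,  0.08716526,
       -0.06255162]), 'tau': array([-9.81419362e-04, -5.83273816e+01,  2.93288630e+01,  7.00121507e+00,
        8.76832288e-03, -1.16134966e-04]), 'tool_pos': array([0.29455836, 0.60691424, 0.22581584]), 'orientation': array([   6.13336473,   89.92524061, -109.75932727]), 'force': array([-0.77542062,  0.56835357, -0.03228323]), 'moment': array([ 0.01906464,  0.01728922, -0.03578873]), 'opening': 0.08808848478447402}
```

View pics/scene0.png

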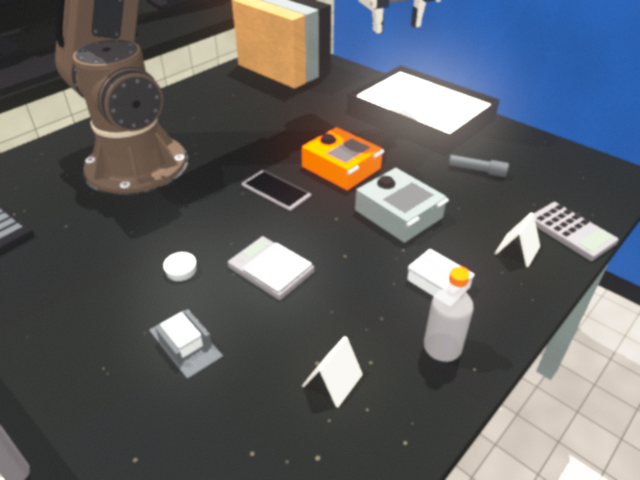

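View pics/top0.png

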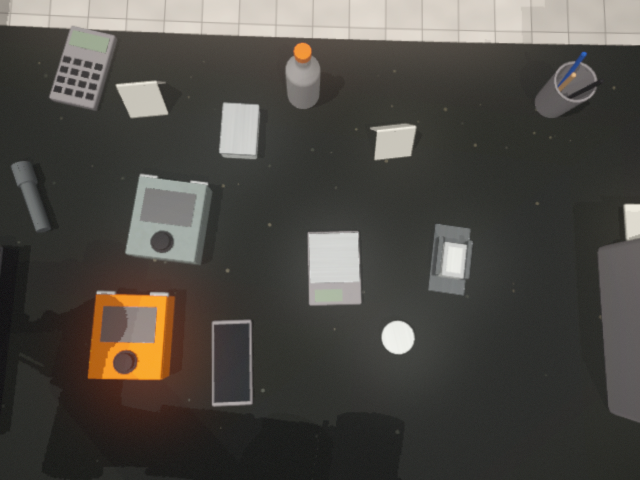

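View pics/wrist0.png

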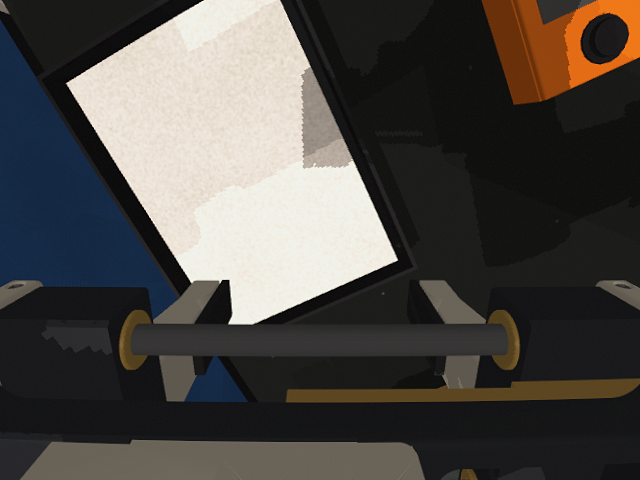

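The top view shows the grey case at about (168,220) with its button at (162,241) and hinges at the top edge. The scale is at (334,265), the tray and tin at (450,260), and the round tin at (398,337). Next I'll measure these.

Run:
```python
from h import *
s=load('top0'); f=s['frame']
a=cv2.resize(f[165:270,110:225],None,fx=3.4,fy=3.4,interpolation=cv2.INTER_CUBIC)
b=cv2.resize(f[215:315,295:490],None,fx=3.4,fy=3.4,interpolation=cv2.INTER_CUBIC)
W=800;c=np.zeros((max(a.shape[0],0)+0,391,3),np.uint8)
cv2.imwrite('pics/ca.png',a);cv2.imwrite('pics/cb.png',b)
P=depthpts(s)
for n,uv in dict(tin=(454,260),trayf=(447,231),pan=(334,255),body=(334,298),lid=(185,250),btn=(162,241),counter=(270,300),caselidfront=(140,255)).items():
    p=P[uv[1],uv[0]]; print(n,np.round(p,4))
# regions by height
Z=P[:,:,2]
def rect(mask,z,n,roi):
    m=np.zeros_like(mask,np.uint8); x0,y0,x1,y1=roi; m[y0:y1,x0:x1]=mask[y0:y1,x0:x1]
    cs,_=cv2.findContours(m,cv2.RETR_EXTERNAL,cv2.CHAIN_APPROX_NONE)
    if not cs: print(n,'none');return
    c=max(cs,key=cv2.contourArea).reshape(-1,2)
    w=plane(s,c,z)[:,:2]; r=cv2.minAreaRect((w*1000).astype(np.float32)); print(n,r,'px',cv2.minAreaRect(c))
g=f.min(2); hsv=cv2.cvtColor(f,cv2.COLOR_BGR2HSV)
rect(g>190,.034,'tin',(425,220,480,300))
rect(g>55,.004,'tray',(425,220,480,300))
rect((g>185),.022,'pan',(300,225,370,310))
rect((g>100),.016,'scale',(300,225,370,310))
rect((Z>.045)&(Z<.075),.0545,'lid(depth)',(115,165,220,275))
rect((g>90),.0545,'lid(col)',(115,165,220,275))
rect((f.max(2)<70),.066,'button',(145,225,180,256))
rect((hsv[...,1]>-1)&(f.max(2)<135)&(f.max(2)>75),.0545,'foamwin',(130,180,205,230))
```

```text
tin [ 0.5154 -0.2489  0.0332]
trayf [ 0.5732 -0.2455  0.0027]
pan [ 0.5209 -0.0321  0.0247]
body [ 0.4433 -0.0334  0.0196]
lid [0.5208 0.2295 0.0569]
btn [0.5342 0.2667 0.0686]
counter [ 0.4381  0.0834 -0.0018]
caselidfront [0.5116 0.3091 0.0469]
tin ((516.0482788085938, -247.9654541015625), (36.58595657348633, 58.835838317871094), 82.96887969970703) px ((453.6237487792969, 259.76239013671875), (20.298757553100586, 32.83622741699219), 5.710593223571777)
tray ((516.1676635742188, -253.72515869140625), (101.43035888671875, 143.32566833496094), 89.23634338378906) px ((452.0, 261.0), (76.0, 54.0), 90.0)
pan ((516.3037109375, -31.690670013427734), (90.34181213378906, 88.89825439453125), 2.6775124073028564) px ((333.66192626953125, 257.828857421875), (49.28654479980469, 48.64789962768555), 88.40885925292969)
scale ((498.918701171875, -32.260494232177734), (135.2630157470703, 95.35513305664062), 2.680755853652954) px ((333.55987548828125, 267.9669494628906), (74.0811767578125, 52.221824645996094), 87.66268920898438)
lid(depth) ((578.4447631835938, 263.98077392578125), (122.22620391845703, 144.20477294921875), 83.95218658447266) px ((166.71543884277344, 217.5780792236328), (71.09762573242188, 82.42291259765625), 8.61564826965332)
lid(col) ((576.0814208984375, 263.5440979003906), (126.13426971435547, 150.1910858154297), 84.05974578857422) px ((166.01309204101562, 218.9017333984375), (73.08653259277344, 84.6508560180664), 7.594643592834473)
button ((537.0299682617188, 261.3737487792969), (31.431331634521484, 21.492603302001953), 14.525545120239258) px ((165.65383911132812, 239.76922607421875), (17.846567153930664, 12.74754810333252), 78.69007110595703)
foamwin ((597.1531372070312, 264.4364318847656), (89.34659576416016, 58.889366149902344), 82.69734954833984) px ((167.86431884765625, 206.90464782714844), (51.029117584228516, 32.98102569580078), 8.530765533447266)
```

View pics/ca.png

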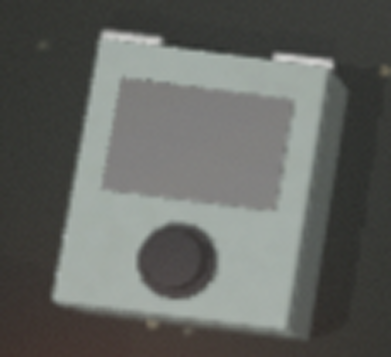

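View pics/cb.png

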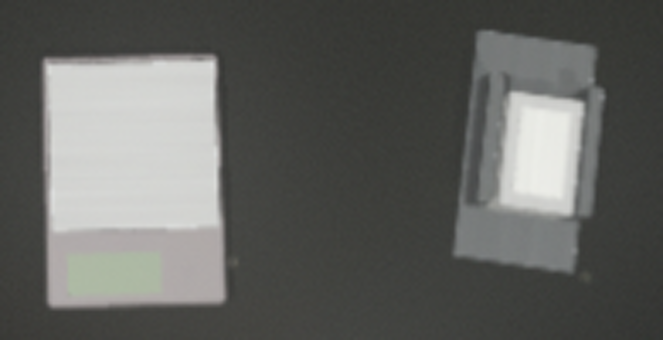

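```bash
cat >> h.py <<'E'
from scipy.spatial.transform import Rotation as Ro
def pose():
    o=ctrl.get_obs(); return np.array(o['tool_pos']),Ro.from_euler('xyz',o['orientation'],degrees=True).as_matrix(),o
def st():
    p,R,o=pose(); print('t',round(o['clock'],2),'p',np.round(p,4),'zyaw',round(np.degrees(np.arctan2(R[1,2],R[0,2])),2),'F',np.round(o['force'],1),'open',round(o['opening'],4),'j',np.round(o['joint_pos'],1),'tilt',np.round(R[:,0],4))
def go(target,zyaw=None):
    p,R,o=pose(); d=np.array(target)-p; l=R.T@d
    print('offset total (tool)',np.round(l,4))
    if zyaw is not None:
        c=np.degrees(np.arctan2(R[1,2],R[0,2])); e=(zyaw-c+90)%180-90
        print('now zyaw',round(c,2),'roll needed',round(-e,2),'(half-turn folded)')
E
python3 - <<'E'
from h import *
st(); p,R,o=pose(); print(np.round(R,3))
s=load('top0'); f=s['frame']; c=load('scene0'); g=f.min(2)
hsv=cv2.cvtColor(f,cv2.COLOR_BGR2HSV)
def big(m,roi):
    x0,y0,x1,y1=roi; k=np.zeros(m.shape,np.uint8);k[y0:y1,x0:x1]=m[y0:y1,x0:x1]
    cs,_=cv2.findContours(k,cv2.RETR_EXTERNAL,cv2.CHAIN_APPROX_NONE);return max(cs,key=cv2.contourArea).reshape(-1,2)
for th in (120,130,140,150):
    k=big(g>th,(115,165,220,275)); w=plane(s,k,.0545)[:,:2]*1000; print('lid',th,cv2.minAreaRect(w.astype(np.float32)))
for th in (50,60,70,90):
    k=big(f.max(2)<th,(147,228,178,256)); e=cv2.fitEllipse(k); print('btn top',th,e,plane(s,e[0],.064))
F=c['frame']
for th in (40,60,80):
    k=big(F.max(2)<th,(374,172,400,192)); e=cv2.fitEllipse(k); print('btn scene',th,e,plane(c,e[0],.064))
for th in (140,180,210):
    k=big(F.min(2)>th,(155,305,208,358)); print('tin scene',th,cv2.minAreaRect((plane(c,k,.034)[:,:2]*1000).astype(np.float32)))
    k=big(F.min(2)>th,(225,235,318,298)); print('pan scene',th,cv2.minAreaRect((plane(c,k,.022)[:,:2]*1000).astype(np.float32)))
    k=big(g>th,(425,220,480,300)); print('tin top',th,cv2.minAreaRect((plane(s,k,.034)[:,:2]*1000).astype(np.float32)))
a=cv2.resize(F[160:245,345:455],None,fx=5,fy=5,interpolation=cv2.INTER_CUBIC); b=cv2.resize(F[300:380,140:230],None,fx=5,fy=5,interpolation=cv2.INTER_CUBIC)
cv2.imwrite('pics/cc.png',a); cv2.imwrite('pics/cd.png',b)
E
```

```text
t 0.15 p [0.2946 0.6069 0.2258] zyaw -115.89 F [-0.8  0.6 -0. ] open 0.0881 j [ 80.6  20.6   0.6  -0.  -70.1 -16.5] tilt [-4.0e-04 -1.2e-03 -1.0e+00]
[[-0.     0.9   -0.437]
 [-0.001 -0.437 -0.9  ]
 [-1.     0.     0.001]]
lid 120 ((578.1957397460938, 265.0162048339844), (120.28007507324219, 144.6954803466797), 83.87047576904297)
lid 130 ((578.18359375, 264.8946533203125), (120.1595230102539, 144.27056884765625), 83.9220199584961)
lid 140 ((578.6198120117188, 264.69659423828125), (119.64310455322266, 143.0689239501953), 83.83199310302734)
lid 150 ((578.6901245117188, 264.560791015625), (119.50641632080078, 142.3337860107422), 83.8815689086914)Traceback (most recent call last):
  File "<stdin>", line 11, in <module>
  File "<stdin>", line 7, in big
ValueError: max() iterable argument is empty
```

Run:
```python
from h import *
s=load('top0'); f=s['frame']; c=load('scene0'); g=f.min(2)
def big(m,roi):
    x0,y0,x1,y1=roi; k=np.zeros(m.shape,np.uint8);k[y0:y1,x0:x1]=m[y0:y1,x0:x1]
    cs,_=cv2.findContours(k,cv2.RETR_EXTERNAL,cv2.CHAIN_APPROX_NONE);return max(cs,key=cv2.contourArea).reshape(-1,2) if cs else None
F=c['frame']
for th in (60,70,80,100):
    k=big(f.max(2)<th,(147,228,178,256)); 
    if k is not None and len(k)>5: e=cv2.fitEllipse(k); print('btn top',th,np.round(e[0]+e[1],1),plane(s,e[0],.064).round(4))
    k=big(F.max(2)<th,(374,172,400,192)); 
    if k is not None and len(k)>5: e=cv2.fitEllipse(k); print('btn scene',th,np.round(e[0]+e[1],1),plane(c,e[0],.064).round(4))
for th in (140,180,210):
  for n,ss,gg,roi,z in (('tin scene',c,F.min(2),(155,305,208,358),.034),('pan scene',c,F.min(2),(225,235,318,298),.022),('tin top',s,g,(425,220,480,300),.034)):
    k=big(gg>th,roi)
    if k is not None: print(n,th,cv2.minAreaRect((plane(ss,k,z)[:,:2]*1000).astype(np.float32)))
a=cv2.resize(F[160:245,345:455],None,fx=5,fy=5,interpolation=cv2.INTER_CUBIC); b=cv2.resize(F[300:380,140:230],None,fx=5,fy=5,interpolation=cv2.INTER_CUBIC)
cv2.imwrite('pics/cc.png',a); cv2.imwrite('pics/cd.png',b)
```

```text
btn top 60 [168.4 240.8   4.3   9.4] [[0.5353 0.2571 0.064 ]]
btn top 70 [160.  240.9  17.1  21.5] [[0.5349 0.2714 0.064 ]]
btn scene 70 [385.1 180.6   8.5  13.1] [[0.5343 0.2661 0.064 ]]
btn top 80 [161.8 241.2  19.2  21. ] [[0.5344 0.2683 0.064 ]]
btn scene 80 [386.  183.8   5.   14.7] [[0.5426 0.2581 0.064 ]]
btn top 100 [161.7 241.3  20.7  21.7] [[0.5342 0.2685 0.064 ]]
btn scene 100 [385.8 182.2  10.2  15.2] [[0.5387 0.2626 0.064 ]]
tin scene 140 ((525.445556640625, -253.85574340820312), (68.1895523071289, 86.28050994873047), 83.0005111694336)
pan scene 140 ((505.5825500488281, -37.75987243652344), (138.00753784179688, 104.71769714355469), 2.563795566558838)
tin top 140 ((515.1254272460938, -246.84304809570312), (43.09687042236328, 64.24855041503906), 81.6373062133789)
tin scene 180 ((525.4623413085938, -251.70468139648438), (44.2513427734375, 83.9076919555664), 81.57527923583984)
pan scene 180 ((504.519775390625, -36.04853439331055), (132.3985137939453, 98.68624877929688), 2.8935177326202393)
tin top 180 ((516.2019653320312, -247.73080444335938), (38.15044021606445, 60.12889862060547), 82.94158935546875)
tin scene 210 ((516.8546142578125, -249.88316345214844), (41.52517318725586, 65.03384399414062), 83.02886199951172)
pan scene 210 ((501.762451171875, -35.68448257446289), (123.42350006103516, 96.0699234008789), 2.630189895629883)
tin top 210 ((516.1528930664062, -248.56332397460938), (28.021038055419922, 47.966827392578125), 83.48536682128906)
```

```bash
sleep 2
```

```text
(no output)
```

View pics/cc.png

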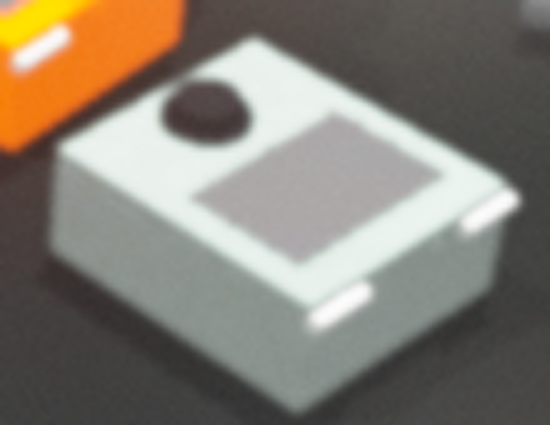

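View pics/cd.png

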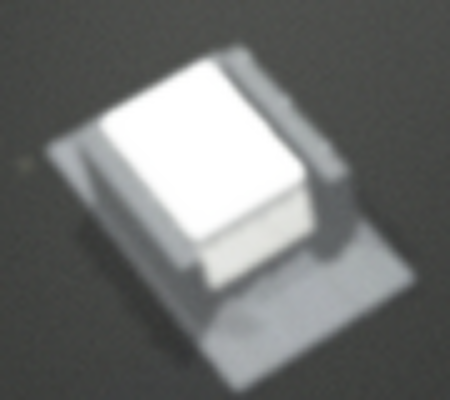

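Measured poses, which agree with the given sizes and across both views:

| Item | x, y (m) | Yaw (deg) |
|---|---|---|
| Tin | (0.516, -0.249) | -7 |
| Pan | (0.516, -0.032) | 2.7 |
| Case | (0.576, 0.265) | -6.1 |
| Button | (0.534, 0.269) | – |

I'll rotate the tool first.

servo_tool:
  motion:
    - {"offset": [0, 0, 0], "roll": 10.2, "claw": 1}
    - {"offset": [0, 0, 0], "roll": 10.2, "claw": 1}
    - {"offset": [0, 0, 0], "roll": 10.2, "claw": 1}
    - {"offset": [0, 0, 0], "roll": 10.2, "claw": 1}
    - {"offset": [0, 0, 0], "roll": 10.2, "claw": 1}
    - {"offset": [0, 0, 0], "roll": 10.2, "claw": 1}
    - {"offset": [0, 0, 0], "roll": 9.9, "claw": 1}

```text
clock: 1.02
tool_pos: [0.2946, 0.607, 0.2261]
orientation: [76.5, 90.0, -110.8]
force: [0.7, -0.0, 0.3]
opening: 0.0877
```

```bash
python3 -c "
from h import *
st(); go([.516,-.249,.12],-7)"
```

```text
t 1.02 p [0.2946 0.607  0.2261] zyaw 172.68 F [ 0.7 -0.   0.3] open 0.0877 j [ 80.6  20.6   0.7  -0.  -70.1 -87.9] tilt [-3.e-04 -7.e-04 -1.e+00]
offset total (tool) [ 0.1067  0.8208 -0.3287]
now zyaw 172.68 roll needed -0.32 (half-turn folded)
```

servo_tool:
  motion:
    - {"offset": [0, 0.0456, -0.0183], "roll": 0, "claw": 1}
    - {"offset": [0, 0.0456, -0.0183], "roll": 0, "claw": 1}
    - {"offset": [0, 0.0456, -0.0183], "roll": 0, "claw": 1}
    - {"offset": [0, 0.0456, -0.0183], "roll": 0, "claw": 1}
    - {"offset": [0, 0.0456, -0.0183], "roll": 0, "claw": 1}
    - {"offset": [0, 0.0456, -0.0183], "roll": 0, "claw": 1}
    - {"offset": [0, 0.0456, -0.0183], "roll": 0, "claw": 1}
    - {"offset": [0, 0.0456, -0.0183], "roll": 0, "claw": 1}
    - {"offset": [0, 0.0456, -0.0183], "roll": 0, "claw": 1}
    - {"offset": [0, 0.0456, -0.0183], "roll": 0, "claw": 1}
    - {"offset": [0, 0.0456, -0.0183], "roll": 0, "claw": 1}
    - {"offset": [0, 0.0456, -0.0183], "roll": 0, "claw": 1}

```text
clock: 2.52
tool_pos: [0.4462, 0.0358, 0.2267]
orientation: [-136.4, 90.0, 36.7]
force: [-0.7, 0.3, -0.3]
opening: 0.0874
```

```bash
python3 -c "
from h import *
st(); go([.516,-.249,.12],-7)"
```

```text
t 2.52 p [0.4462 0.0358 0.2267] zyaw 173.03 F [-0.7  0.3 -0.3] open 0.0874 j [ 30.   -1.5 -26.5  -0.  -65.  -36.9] tilt [ 4.e-04  3.e-04 -1.e+00]
offset total (tool) [ 0.1066  0.2743 -0.1039]
now zyaw 173.03 roll needed 0.03 (half-turn folded)
```

servo_tool:
  motion:
    - {"offset": [0.01, 0.0457, -0.0173], "roll": 0, "claw": 1}
    - {"offset": [0.02, 0.0457, -0.0173], "roll": 0, "claw": 1}
    - {"offset": [0.02, 0.0457, -0.0173], "roll": 0, "claw": 1}
    - {"offset": [0.02, 0.0457, -0.0173], "roll": 0, "claw": 1}
    - {"offset": [0.02, 0.0457, -0.0173], "roll": 0, "claw": 1}
    - {"offset": [0.016, 0.0457, -0.0173], "roll": 0, "claw": 1}

```text
clock: 3.28
tool_pos: [0.5157, -0.249, 0.1196]
orientation: [-7.7, 90.0, 165.3]
force: [-0.0, 0.5, 0.8]
opening: 0.0875
```

```bash
python3 -c "
from h import *
st(); go([.516,-.249,.009],-7); snap('wrist','w1'); snap('scene','s1'); P=depthpts(load('w1')); print(np.array(load('w1')['extrinsics']).round(3))"
```

```text
t 3.27 p [ 0.5157 -0.249   0.1196] zyaw 173.01 F [-0.   0.5  0.8] open 0.0875 j [ -6.2  16.3 -20.6  -0.  -53.1  -0.8] tilt [-7.e-04  2.e-04 -1.e+00]
offset total (tool) [ 0.1106 -0.     -0.0004]
now zyaw 173.01 roll needed 0.01 (half-turn folded)
[[-0.993 -0.116 -0.035  0.506]
 [ 0.121 -0.949 -0.291 -0.328]
 [ 0.001 -0.293  0.956  0.278]
 [ 0.     0.     0.     1.   ]]
```

View pics/w1.png

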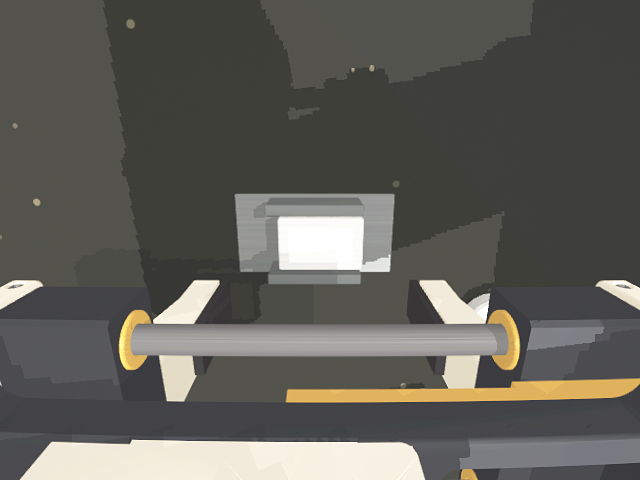

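Seen in the wrist view, the tin (278–364, 217–270) is centred between the fingers. I'll check its position from this view.

```bash
python3 -c "
from h import *
s=load('w1');g=s['frame'].min(2)
k=np.zeros(g.shape,np.uint8);k[205:280,255:385]=(g>200)[205:280,255:385]
cs,_=cv2.findContours(k[:, :],0,1)
for c in cs:
  if cv2.contourArea(c)>200: print(cv2.boundingRect(c),cv2.minAreaRect((plane(s,c.reshape(-1,2),.034)[:,:2]*1000).astype(np.float32)))
"
```

```text
(278, 217, 107, 55) ((506.02008056640625, -247.11981201171875), (41.48346710205078, 78.54032897949219), 82.97073364257812)
```

```bash
python3 -c "
from h import *
s=load('w1');q=plane(s,[(278,217),(362,217),(364,270),(278,270)],.034);print(q.round(4),q.mean(0))
q=plane(s,[(235,194),(394,194)],.004);print(q.round(4),q.mean(0))
"
```

```text
[[ 0.5418 -0.2724  0.034 ]
 [ 0.4824 -0.2651  0.034 ]
 [ 0.4844 -0.2244  0.034 ]
 [ 0.5481 -0.2322  0.034 ]] [ 0.51419357 -0.24849643  0.034     ]
[[ 0.577  -0.288   0.004 ]
 [ 0.4529 -0.2729  0.004 ]] [ 0.51496535 -0.28043506  0.004     ]
```

servo_tool:
  motion:
    - {"offset": [0.025, 0, 0], "roll": 0, "claw": 1}
    - {"offset": [0.025, 0, 0], "roll": 0, "claw": 1}
    - {"offset": [0.025, 0, 0], "roll": 0, "claw": 1}
    - {"offset": [0.02, 0, 0], "roll": 0, "claw": 1}
    - {"offset": [0.015, 0, 0], "roll": 0, "claw": 1}
    - {"offset": [0, 0, 0], "roll": 0, "claw": 1}

```text
clock: 4.12
tool_pos: [0.5151, -0.2471, 0.0097]
orientation: [-1.0, 89.9, 172.0]
force: [-0.6, -0.5, 0.0]
opening: 0.0875
```

servo_tool:
  motion:
    - {"offset": [0, 0, 0], "roll": 0, "claw": -1}
    - {"offset": [0, 0, 0], "roll": 0, "claw": -1}
    - {"offset": [0, 0, 0], "roll": 0, "claw": -1}
    - {"offset": [0, 0, 0], "roll": 0, "claw": -1}
    - {"offset": [0, 0, 0], "roll": 0, "claw": -1}
    - {"offset": [0, 0, 0], "roll": 0, "claw": -1}

```text
clock: 4.88
tool_pos: [0.5159, -0.2474, 0.0111]
orientation: [168.9, 90.0, -18.1]
force: [-2.2, 2.1, 5.5]
opening: 0.0618
```

```bash
python3 -c "
from h import *
st()"
```

```text
t 4.88 p [ 0.5159 -0.2474  0.0111] zyaw 173.02 F [-2.2  2.1  5.5] open 0.0618 j [ -6.   24.1 -26.7   0.  -39.2  -1. ] tilt [ 5.e-04 -2.e-04 -1.e+00]
```

servo_tool:
  motion:
    - {"offset": [-0.01, 0, 0], "roll": 0, "claw": -1}
    - {"offset": [-0.025, 0, 0], "roll": 0, "claw": -1}
    - {"offset": [-0.03, 0, 0], "roll": 0, "claw": -1}
    - {"offset": [-0.02, 0, 0], "roll": 0, "claw": -1}
    - {"offset": [0, 0, 0], "roll": 0, "claw": -1}

```text
clock: 5.5
tool_pos: [0.5168, -0.2476, 0.0973]
orientation: [179.1, 89.8, -7.8]
force: [0.1, 0.1, -3.0]
opening: 0.0619
```

```bash
python3 -c "
from h import *
st(); go([.516,-.032,.0945],2.7); snap('scene','s2')"
```

```text
t 5.5 p [ 0.5168 -0.2476  0.0973] zyaw 173.02 F [ 0.1  0.1 -3. ] open 0.0619 j [ -6.   17.7 -22.1   0.  -50.   -1. ] tilt [ 3.4e-03 -5.0e-04 -1.0e+00]
offset total (tool) [ 0.0027 -0.2139  0.027 ]
now zyaw 173.02 roll needed -9.68 (half-turn folded)
```

View pics/s2.png

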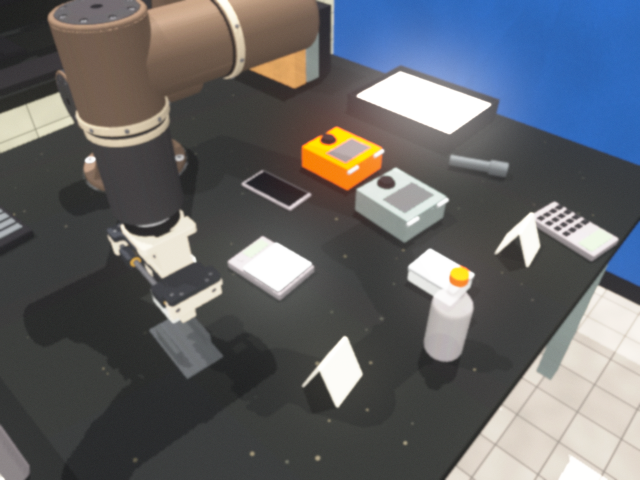

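The tin is out of the tray and held. I'll take it over to the pan.

servo_tool:
  motion:
    - {"offset": [0, -0.03, 0.0038], "roll": 0, "claw": -1}
    - {"offset": [0, -0.042, 0.0053], "roll": 0, "claw": -1}
    - {"offset": [0, -0.042, 0.0053], "roll": 0, "claw": -1}
    - {"offset": [0, -0.042, 0.0053], "roll": 0, "claw": -1}
    - {"offset": [0, -0.036, 0.0045], "roll": 0, "claw": -1}
    - {"offset": [0, -0.022, 0.0028], "roll": 0, "claw": -1}
    - {"offset": [0, 0, 0], "roll": -4.8, "claw": -1}
    - {"offset": [0, 0, 0], "roll": -4.9, "claw": -1}
    - {"offset": [0, 0, 0], "roll": 0, "claw": -1}

```text
clock: 6.68
tool_pos: [0.5142, -0.0317, 0.0944]
orientation: [7.6, 89.9, -169.7]
force: [0.9, 0.2, -3.4]
opening: 0.062
```

```bash
python3 -c "
from h import *
st(); go([.516,-.032,.0291],2.7); snap('scene','s3');s=snap('top','t3')
cv2.imwrite('pics/t3c.png',cv2.resize(s['frame'][180:330,250:450],None,fx=3,fy=3))"
```

```text
t 6.67 p [ 0.5142 -0.0317  0.0944] zyaw -177.32 F [ 0.9  0.2 -3.4] open 0.062 j [ 18.3  13.1 -29.2  -0.  -47.8 -15.6] tilt [-2.1e-03 -4.0e-04 -1.0e+00]
offset total (tool) [ 0.0653  0.0003 -0.0019]
now zyaw -177.32 roll needed -0.02 (half-turn folded)
```

View pics/s3.png

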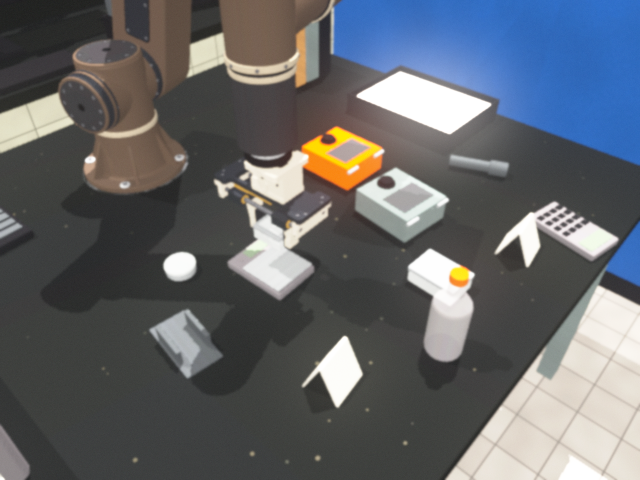

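The tin is held level above the pan. Lowering it.

servo_tool:
  motion:
    - {"offset": [0.02, 0, -0.001], "roll": 0, "claw": -1}
    - {"offset": [0.02, 0, -0.001], "roll": 0, "claw": -1}
    - {"offset": [0.012, 0, 0], "roll": 0, "claw": -1}
    - {"offset": [0.006, 0, 0], "roll": 0, "claw": -1}
    - {"offset": [0.003, 0, 0], "roll": 0, "claw": -1}
    - {"offset": [0.002, 0, 0], "roll": 0, "claw": -1}
    - {"offset": [0, 0, 0], "roll": 0, "claw": -1}

```text
clock: 7.65
tool_pos: [0.5172, -0.0315, 0.0328]
orientation: [-167.0, 90.0, 15.7]
force: [0.3, 0.7, -1.5]
opening: 0.0621
```

```bash
python3 -c "
from h import *
st()"
```

```text
t 7.65 p [ 0.5172 -0.0315  0.0328] zyaw -177.29 F [ 0.3  0.7 -1.5] open 0.0621 j [ 18.2  18.2 -32.6   0.  -39.2 -15.5] tilt [ 5.e-04  1.e-04 -1.e+00]
```

servo_tool:
  motion:
    - {"offset": [0.0015, 0, 0], "roll": 0, "claw": -1}
    - {"offset": [0.001, 0, 0], "roll": 0, "claw": -1}
    - {"offset": [0, 0, 0], "roll": 0, "claw": -1}

```text
clock: 8.02
tool_pos: [0.517, -0.0316, 0.03]
orientation: [-8.9, 90.0, 173.9]
force: [-0.3, -0.9, -1.3]
opening: 0.0617
```

```bash
python3 -c "
from h import *
st()"
```

```text
t 8.03 p [ 0.517  -0.0316  0.03  ] zyaw -177.29 F [-0.3 -0.9 -1.3] open 0.0617 j [ 18.2  18.5 -32.7  -0.  -38.8 -15.5] tilt [-1.e-04  0.e+00 -1.e+00]
```

servo_tool:
  motion:
    - {"offset": [0.001, 0, 0], "roll": 0, "claw": -1}
    - {"offset": [0, 0, 0], "roll": 0, "claw": -1}

```text
clock: 8.28
tool_pos: [0.5171, -0.0316, 0.0292]
orientation: [179.7, 90.0, 2.5]
force: [0.1, -0.0, -1.2]
opening: 0.0619
```

```bash
python3 -c "
from h import *
st()"
```

```text
t 8.28 p [ 0.5171 -0.0316  0.0292] zyaw -177.28 F [ 0.1 -0.  -1.2] open 0.0619 j [ 18.2  18.6 -32.8   0.  -38.7 -15.5] tilt [ 2.e-04  0.e+00 -1.e+00]
```

servo_tool:
  motion:
    - {"offset": [0.001, 0, 0], "roll": 0, "claw": -1}
    - {"offset": [0, 0, 0], "roll": 0, "claw": -1}

```text
clock: 8.52
tool_pos: [0.5171, -0.0316, 0.0291]
orientation: [165.2, 90.0, -12.1]
force: [-4.5, 1.4, 11.0]
opening: 0.0621
```

```bash
python3 -c "
from h import *
st()"
```

```text
t 8.53 p [ 0.5171 -0.0316  0.0291] zyaw -177.27 F [-4.5  1.4 11. ] open 0.0621 j [ 18.2  18.6 -32.8   0.  -38.6 -15.5] tilt [ 4.e-04 -1.e-04 -1.e+00]
```

The tin touched down at TCP z = 0.0291, as predicted. Releasing it and backing off upwards.

servo_tool:
  motion:
    - {"offset": [-0.0008, 0, 0], "roll": 0, "claw": -1}
    - {"offset": [0, 0, 0], "roll": 0, "claw": 1}
    - {"offset": [0, 0, 0], "roll": 0, "claw": 1}
    - {"offset": [0, 0, 0], "roll": 0, "claw": 1}
    - {"offset": [0, 0, 0], "roll": 0, "claw": 1}
    - {"offset": [-0.02, 0, 0], "roll": 0, "claw": 1}
    - {"offset": [-0.04, 0, 0], "roll": 0, "claw": 1}
    - {"offset": [-0.04, 0, 0], "roll": 0, "claw": 1}
    - {"offset": [-0.04, 0, 0], "roll": 0, "claw": 1}

```text
clock: 9.65
tool_pos: [0.5169, -0.0317, 0.1702]
orientation: [110.4, 90.0, -66.9]
force: [1.3, -0.2, -0.5]
opening: 0.0873
```

```bash
python3 -c "
from h import *
st(); s=snap('scene','s4'); cv2.imwrite('pics/s4c.png',cv2.resize(s['frame'][150:320,150:400],None,fx=3,fy=3)); snap('wrist','w4'); go([.5405,.2676,.12],83.9)"
```

```text
t 9.65 p [ 0.5169 -0.0317  0.1702] zyaw -177.28 F [ 1.3 -0.2 -0.5] open 0.0873 j [ 18.2   8.4 -23.6   0.  -58.  -15.5] tilt [ 0. -0. -1.]
offset total (tool) [ 0.054  -0.2974 -0.0348]
now zyaw -177.24 roll needed -81.14 (half-turn folded)
```

View pics/s4c.png

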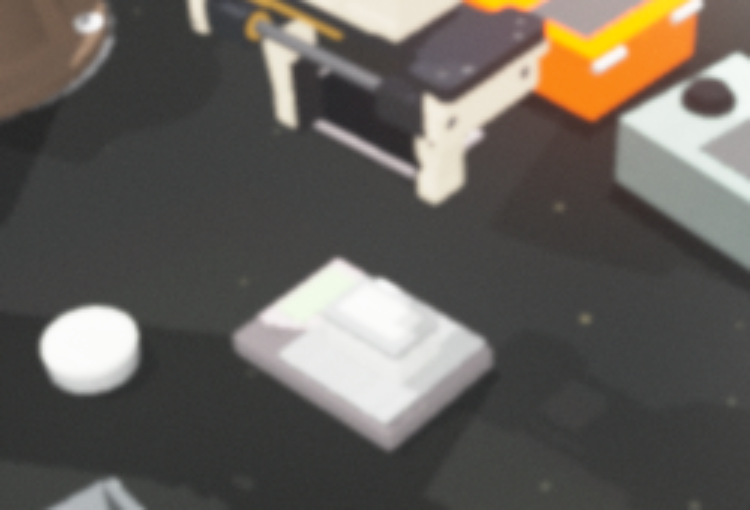

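View pics/w4.png

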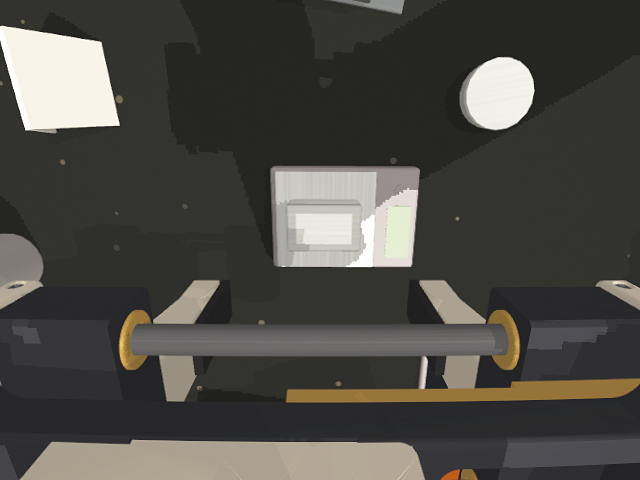

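The tin stands flat in the middle of the pan: in the wrist view it spans (287–362, 203–251) and the pan (275–377, 170–268). Next I'll move over to the button with the fingers shutting, then turn the tool.

servo_tool:
  motion:
    - {"offset": [0, -0.0496, -0.0058], "roll": 0, "claw": -1}
    - {"offset": [0, -0.0496, -0.0058], "roll": 0, "claw": -1}
    - {"offset": [0, -0.0496, -0.0058], "roll": 0, "claw": -1}
    - {"offset": [0, -0.0496, -0.0058], "roll": 0, "claw": -1}
    - {"offset": [0, -0.0496, -0.0058], "roll": 0, "claw": -1}
    - {"offset": [0, -0.0496, -0.0058], "roll": 0, "claw": -1}

```text
clock: 10.5
tool_pos: [0.5374, 0.2689, 0.1683]
orientation: [32.0, 90.0, -145.3]
force: [1.2, -0.0, 1.0]
opening: 0.033
```

servo_tool:
  motion:
    - {"offset": [0, 0, 0], "roll": 9.9, "claw": -1}
    - {"offset": [0, 0, 0], "roll": 9.9, "claw": -1}
    - {"offset": [0, 0, 0], "roll": 9.9, "claw": -1}
    - {"offset": [0, 0, 0], "roll": 9.9, "claw": -1}
    - {"offset": [0, 0, 0], "roll": 9.9, "claw": -1}
    - {"offset": [0, 0, 0], "roll": 9.9, "claw": -1}
    - {"offset": [0, 0, 0], "roll": 9.9, "claw": -1}
    - {"offset": [0, 0, 0], "roll": 9.9, "claw": -1}
    - {"offset": [0, 0, 0], "roll": 9.9, "claw": -1}
    - {"offset": [0, 0, 0], "roll": 9.8, "claw": -1}

```text
clock: 11.75
tool_pos: [0.5375, 0.2671, 0.1681]
orientation: [131.4, 89.9, -145.1]
force: [-0.6, -0.1, -1.2]
opening: 0.0003
```

```bash
python3 -c "
from h import *
st(); go([.5404,.2678,.07],83.9); s=snap('wrist','w5'); s=snap('scene','s5');cv2.imwrite('pics/s5c.png',cv2.resize(s['frame'][80:280,290:490],None,fx=3,fy=3))"
```

```text
t 11.75 p [0.5375 0.2671 0.1681] zyaw 83.48 F [-0.6 -0.1 -1.2] open 0.0003 j [  45.1   16.1  -13.7   -0.   -60.2 -141.6] tilt [-7.e-04 -5.e-04 -1.e+00]
offset total (tool) [ 0.0981 -0.0029  0.0011]
now zyaw 83.48 roll needed -0.42 (half-turn folded)
```

View pics/w5.png

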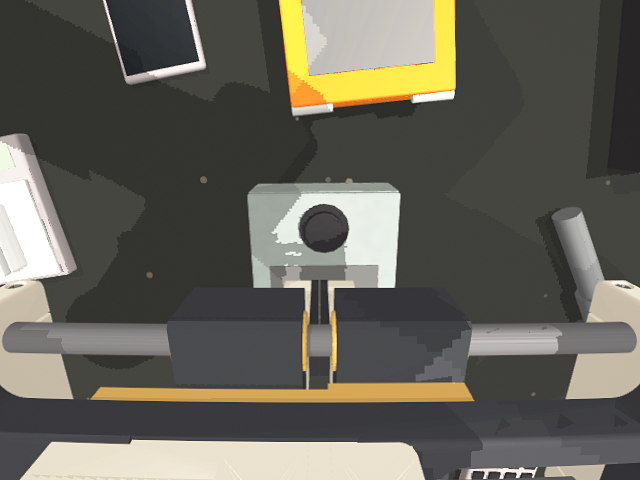

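View pics/s5c.png

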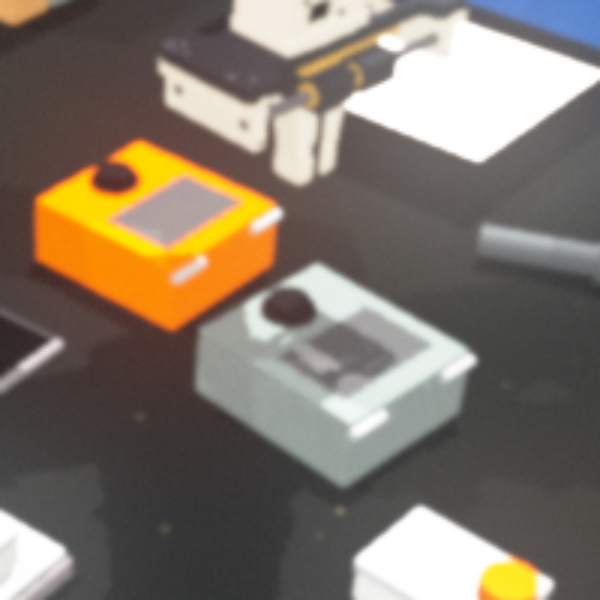

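```bash
python3 -c "
from h import *
s=load('w5');print('btn wrist',plane(s,[(325,228),(324,185)],.066), plane(s,[(248,188),(400,184)],.0545))
th=np.arange(0,1.46,.05); X=-115.5*np.cos(th)+13.5*np.sin(th)+9.5; Z=46.5+115.5*np.sin(th)+13.5*np.cos(th)
for t,a,b,dx,dz in zip(th[1:],X[1:],Z[1:],np.diff(X),np.diff(Z)): print('%.2f X%.1f Z%.1f  tool x %.1f y %.1f'%(t,a,b,-dz,-dx))
"
```

```text
btn wrist [[0.53064219 0.27221744 0.066     ]
 [0.49768062 0.27504942 0.066     ]] [[0.49503852 0.21608916 0.0545    ]
 [0.50520236 0.33358741 0.0545    ]]
0.05 X-105.2 Z65.8  tool x -5.8 y -0.8
0.10 X-104.1 Z71.5  tool x -5.7 y -1.1
0.15 X-102.7 Z77.1  tool x -5.6 y -1.4
0.20 X-101.0 Z82.7  tool x -5.6 y -1.7
0.25 X-99.1 Z88.2  tool x -5.5 y -1.9
0.30 X-96.9 Z93.5  tool x -5.4 y -2.2
0.35 X-94.4 Z98.8  tool x -5.3 y -2.5
0.40 X-91.6 Z103.9  tool x -5.1 y -2.7
0.45 X-88.6 Z108.9  tool x -5.0 y -3.0
0.50 X-85.4 Z113.7  tool x -4.8 y -3.2
0.55 X-81.9 Z118.4  tool x -4.7 y -3.5
0.60 X-78.2 Z122.9  tool x -4.5 y -3.7
0.65 X-74.3 Z127.1  tool x -4.3 y -3.9
0.70 X-70.1 Z131.2  tool x -4.1 y -4.1
0.75 X-65.8 Z135.1  tool x -3.9 y -4.3
0.80 X-61.3 Z138.8  tool x -3.7 y -4.5
0.85 X-56.6 Z142.2  tool x -3.4 y -4.7
0.90 X-51.7 Z145.4  tool x -3.2 y -4.9
0.95 X-46.7 Z148.3  tool x -2.9 y -5.0
1.00 X-41.5 Z151.0  tool x -2.7 y -5.2
1.05 X-36.3 Z153.4  tool x -2.4 y -5.3
1.10 X-30.9 Z155.6  tool x -2.2 y -5.4
1.15 X-25.4 Z157.4  tool x -1.9 y -5.5
1.20 X-19.8 Z159.0  tool x -1.6 y -5.6
1.25 X-14.1 Z160.4  tool x -1.3 y -5.7
1.30 X-8.4 Z161.4  tool x -1.0 y -5.7
1.35 X-2.6 Z162.2  tool x -0.8 y -5.8
1.40 X3.2 Z162.6  tool x -0.5 y -5.8
1.45 X9.0 Z162.8  tool x -0.2 y -5.8
```

```bash
python3 -c "
from h import *
s=load('w5');q=plane(s,[(248,196),(400,192)],.0545);print(q,q.mean(0)+.07*np.array([np.cos(.1065),-np.sin(.1065),0]))
cv2.imwrite('pics/w5c.png',cv2.resize(s['frame'][170:300,230:420],None,fx=4,fy=4))
go([.5395,.268,.07],83.9)
"
```

```text
[[0.50124065 0.21502384 0.0545    ]
 [0.51145086 0.33328697 0.0545    ]] [0.57594915 0.26671449 0.0545    ]
offset total (tool) [ 0.0982 -0.002   0.0011]
now zyaw 83.69 roll needed -0.21 (half-turn folded)
```

View pics/w5c.png

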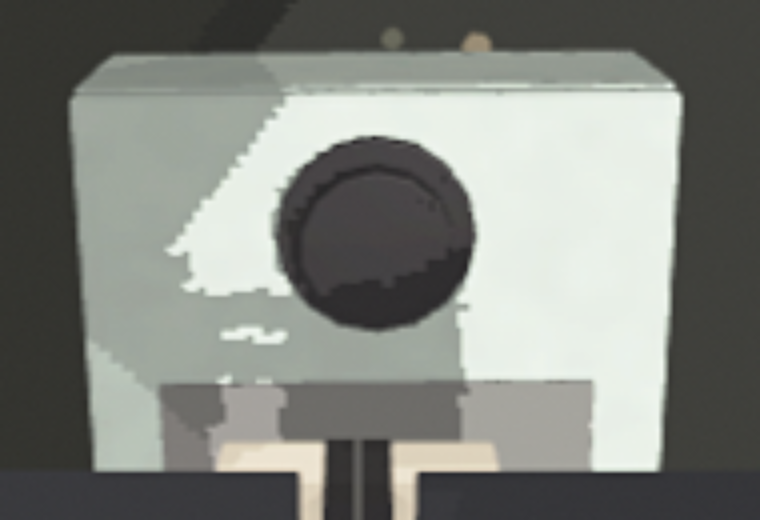

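All the measurements agree to about 2 mm: the case centre is at (0.576, 0.266), and the button at zoomed pixel (375, 245). Descending to just above the button.

servo_tool:
  motion:
    - {"offset": [0.03, -0.002, 0.001], "roll": -0.3, "claw": -1}
    - {"offset": [0.03, 0, 0], "roll": 0, "claw": -1}
    - {"offset": [0.02, 0, 0], "roll": 0, "claw": -1}
    - {"offset": [0.012, 0, 0], "roll": 0, "claw": -1}
    - {"offset": [0.006, 0, 0], "roll": 0, "claw": -1}
    - {"offset": [0.002, 0, 0], "roll": 0, "claw": -1}

```text
clock: 12.6
tool_pos: [0.54, 0.2682, 0.069]
orientation: [-53.7, 90.0, 30.5]
force: [-1.1, -0.3, -0.3]
opening: 0.0003
```

```bash
python3 -c "
from h import *
st()"
```

```text
t 12.6 p [0.54   0.2682 0.069 ] zyaw 84.17 F [-1.1 -0.3 -0.3] open 0.0003 j [  45.    22.1  -19.8    0.   -48.1 -140.8] tilt [ 3.e-04  2.e-04 -1.e+00]
```

servo_tool:
  motion:
    - {"offset": [0.002, 0, 0], "roll": 0, "claw": -1}
    - {"offset": [0.002, 0, 0], "roll": 0, "claw": -1}
    - {"offset": [0.002, 0, 0], "roll": 0, "claw": -1}
    - {"offset": [0.001, 0, 0], "roll": 0, "claw": -1}
    - {"offset": [0.001, 0, 0], "roll": 0, "claw": -1}
    - {"offset": [0, 0, 0], "roll": 0, "claw": -1}

```text
clock: 13.35
tool_pos: [0.5399, 0.2684, 0.061]
orientation: [-36.8, 90.0, 47.3]
force: [-0.6, 1.6, 2.7]
opening: 0.0005
```

```bash
python3 -c "
from h import *
st()"
```

```text
t 13.35 p [0.5399 0.2684 0.061 ] zyaw 84.12 F [-0.6  1.6  2.7] open 0.0005 j [  45.    22.6  -20.2   -0.   -47.2 -140.9] tilt [ 4.e-04  4.e-04 -1.e+00]
```

servo_tool:
  motion:
    - {"offset": [0.001, 0, 0], "roll": 0, "claw": -1}
    - {"offset": [0, 0, 0], "roll": 0, "claw": -1}

```text
clock: 13.6
tool_pos: [0.5399, 0.2684, 0.0602]
orientation: [-37.9, 90.0, 46.3]
force: [-1.9, 2.1, 6.1]
opening: 0.0005
```

```bash
python3 -c "
from h import *
st()"
```

```text
t 13.6 p [0.5399 0.2684 0.0602] zyaw 84.13 F [-1.9  2.1  6.1] open 0.0005 j [  45.    22.7  -20.2   -0.   -47.1 -140.9] tilt [ 4.e-04  4.e-04 -1.e+00]
```

The button is fully down (6.1 N). I'll start easing the lid up along the arc slowly, and check that it follows.

servo_tool:
  motion:
    - {"offset": [-0.003, -0.0004, 0], "roll": 0, "claw": -1}
    - {"offset": [-0.003, -0.0004, 0], "roll": 0, "claw": -1}
    - {"offset": [-0.003, -0.0005, 0], "roll": 0, "claw": -1}
    - {"offset": [-0.003, -0.0006, 0], "roll": 0, "claw": -1}
    - {"offset": [-0.003, -0.0007, 0], "roll": 0, "claw": -1}
    - {"offset": [-0.003, -0.0008, 0], "roll": 0, "claw": -1}
    - {"offset": [-0.005, -0.0015, 0], "roll": 0, "claw": -1}

```text
clock: 14.48
tool_pos: [0.5448, 0.2676, 0.0831]
orientation: [-115.0, 90.0, -30.9]
force: [1.5, 1.4, 4.1]
opening: 0.0004
```

```bash
python3 -c "
from h import *
st(); s=snap('scene','s6');cv2.imwrite('pics/s6c.png',cv2.resize(s['frame'][80:280,290:490],None,fx=3,fy=3))"
```

```text
t 14.47 p [0.5448 0.2676 0.0831] zyaw 84.12 F [1.5 1.4 4.1] open 0.0004 j [  44.6   21.5  -18.4    0.   -50.1 -140.5] tilt [ 1.e-04 -1.e-04 -1.e+00]
```

View pics/s6c.png

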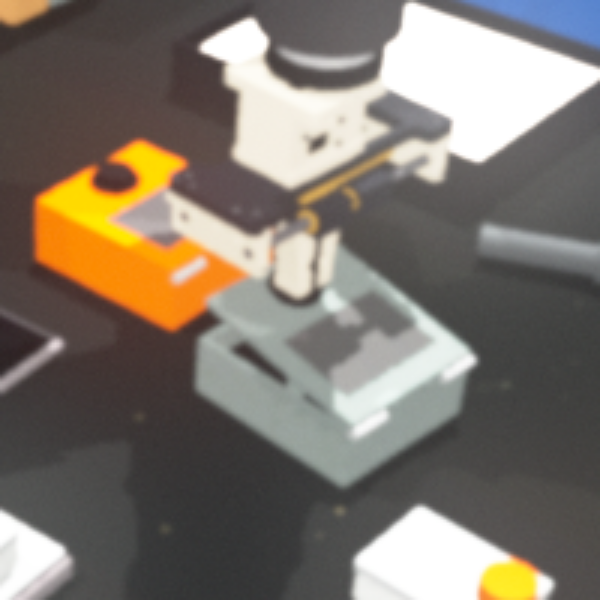

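The lid is up about 0.2 rad and following the finger at 4 N. Continuing along the arc.

servo_tool:
  motion:
    - {"offset": [-0.0055, -0.0019, 0], "roll": 0, "claw": -1}
    - {"offset": [-0.0054, -0.0022, 0], "roll": 0, "claw": -1}
    - {"offset": [-0.0053, -0.0025, 0], "roll": 0, "claw": -1}
    - {"offset": [-0.0051, -0.0027, 0], "roll": 0, "claw": -1}
    - {"offset": [-0.005, -0.003, 0], "roll": 0, "claw": -1}
    - {"offset": [-0.0048, -0.0032, 0], "roll": 0, "claw": -1}
    - {"offset": [-0.0047, -0.0035, 0], "roll": 0, "claw": -1}
    - {"offset": [-0.0045, -0.0037, 0], "roll": 0, "claw": -1}

```text
clock: 15.52
tool_pos: [0.5674, 0.2651, 0.1233]
orientation: [145.6, 90.0, -130.3]
force: [2.6, 0.4, -0.1]
opening: 0.0002
```

```bash
python3 -c "
from h import *
st(); s=snap('scene','s7');cv2.imwrite('pics/s7c.png',cv2.resize(s['frame'][80:280,290:490],None,fx=3,fy=3))"
```

```text
t 15.53 p [0.5674 0.2651 0.1233] zyaw 84.11 F [ 2.6  0.4 -0.1] open 0.0002 j [  42.9   20.7  -13.4    0.   -55.9 -138.8] tilt [-2.e-04 -2.e-04 -1.e+00]
```

View pics/s7c.png

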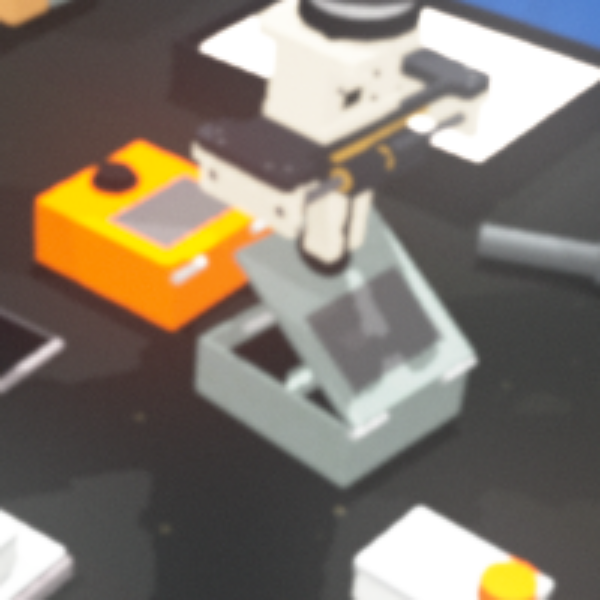

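servo_tool:
  motion:
    - {"offset": [-0.0043, -0.0039, 0], "roll": 0, "claw": -1}
    - {"offset": [-0.0041, -0.0041, 0], "roll": 0, "claw": -1}
    - {"offset": [-0.0039, -0.0043, 0], "roll": 0, "claw": -1}
    - {"offset": [-0.0037, -0.0045, 0], "roll": 0, "claw": -1}
    - {"offset": [-0.0034, -0.0047, 0], "roll": 0, "claw": -1}
    - {"offset": [-0.0032, -0.0049, 0], "roll": 0, "claw": -1}
    - {"offset": [-0.0029, -0.005, 0], "roll": 0, "claw": -1}
    - {"offset": [-0.0027, -0.0052, 0], "roll": 0, "claw": -1}

```text
clock: 16.58
tool_pos: [0.6039, 0.2614, 0.1515]
orientation: [121.1, 90.0, -154.8]
force: [0.2, -1.6, 0.0]
opening: 0.0005
```

```bash
python3 -c "
from h import *
st(); s=snap('scene','s8');cv2.imwrite('pics/s8c.png',cv2.resize(s['frame'][80:280,290:490],None,fx=3,fy=3))"
```

```text
t 16.57 p [0.6039 0.2614 0.1515] zyaw 84.11 F [ 0.2 -1.6  0. ] open 0.0005 j [  40.4   22.    -7.3   -0.   -60.7 -136.2] tilt [-2.e-04 -1.e-04 -1.e+00]
```

View pics/s8c.png

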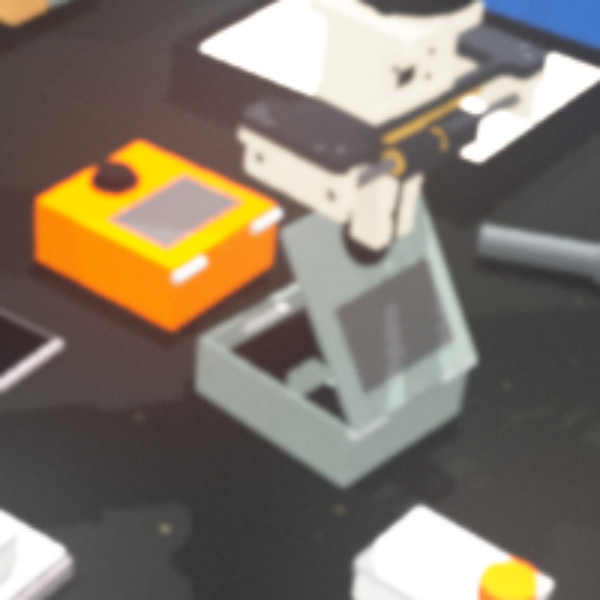

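servo_tool:
  motion:
    - {"offset": [-0.0024, -0.0053, 0], "roll": 0, "claw": -1}
    - {"offset": [-0.0022, -0.0054, 0], "roll": 0, "claw": -1}
    - {"offset": [-0.0019, -0.0055, 0], "roll": 0, "claw": -1}
    - {"offset": [-0.0016, -0.0056, 0], "roll": 0, "claw": -1}
    - {"offset": [-0.0013, -0.0057, 0], "roll": 0, "claw": -1}
    - {"offset": [-0.001, -0.0057, 0], "roll": 0, "claw": -1}
    - {"offset": [-0.0008, -0.0058, 0], "roll": 0, "claw": -1}

```text
clock: 17.5
tool_pos: [0.6428, 0.2575, 0.1626]
orientation: [94.9, 90.0, 179.0]
force: [1.3, -1.0, -0.5]
opening: 0.0003
```

```bash
python3 -c "
from h import *
st(); s=snap('scene','s9');cv2.imwrite('pics/s9c.png',cv2.resize(s['frame'][80:280,290:490],None,fx=3,fy=3))"
```

```text
t 17.5 p [0.6428 0.2575 0.1626] zyaw 84.11 F [ 1.3 -1.  -0.5] open 0.0003 j [  37.9   24.5   -1.8   -0.   -63.7 -133.8] tilt [-1.e-04  0.e+00 -1.e+00]
```

View pics/s9c.png

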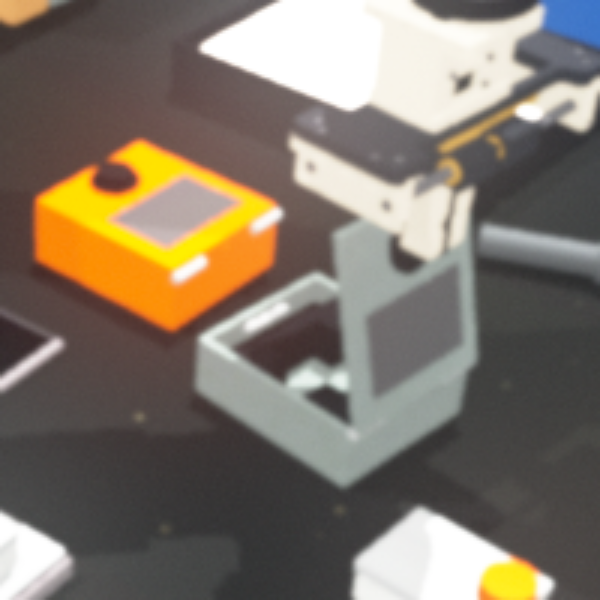

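The lid is near 1.35 rad with the finger still behind it. Letting it ride the last bit while I withdraw up and back.

servo_tool:
  motion:
    - {"offset": [-0.004, -0.007, 0], "roll": 0, "claw": -1}
    - {"offset": [-0.007, -0.008, 0], "roll": 0, "claw": -1}
    - {"offset": [-0.015, -0.009, 0], "roll": 0, "claw": -1}
    - {"offset": [-0.025, -0.008, 0], "roll": 0, "claw": -1}
    - {"offset": [-0.04, 0, 0], "roll": 0, "claw": -1}
    - {"offset": [-0.04, 0, 0], "roll": 0, "claw": -1}
    - {"offset": [0, 0, 0], "roll": 0, "claw": 0}

```text
clock: 18.42
tool_pos: [0.676, 0.2547, 0.2986]
orientation: [-56.5, 89.6, 27.6]
force: [0.3, -0.4, 0.8]
opening: 0.0058
```

```bash
python3 -c "
from h import *
st(); go([.516,-.032,.2],92.7); s=snap('scene','s10');cv2.imwrite('pics/s10c.png',cv2.resize(s['frame'][80:330,210:510],None,fx=2.6,fy=2.4));snap('top','t10')"
```

```text
t 18.43 p [0.676  0.2547 0.2986] zyaw 84.13 F [ 0.3 -0.4  0.8] open 0.0058 j [ 3.61e+01  2.31e+01  1.37e+01  1.00e-01 -8.02e+01 -1.32e+02] tilt [ 0.0064  0.0033 -1.    ]
offset total (tool) [ 0.0966  0.1304 -0.302 ]
now zyaw 84.13 roll needed -8.57 (half-turn folded)
```

View pics/s10c.png

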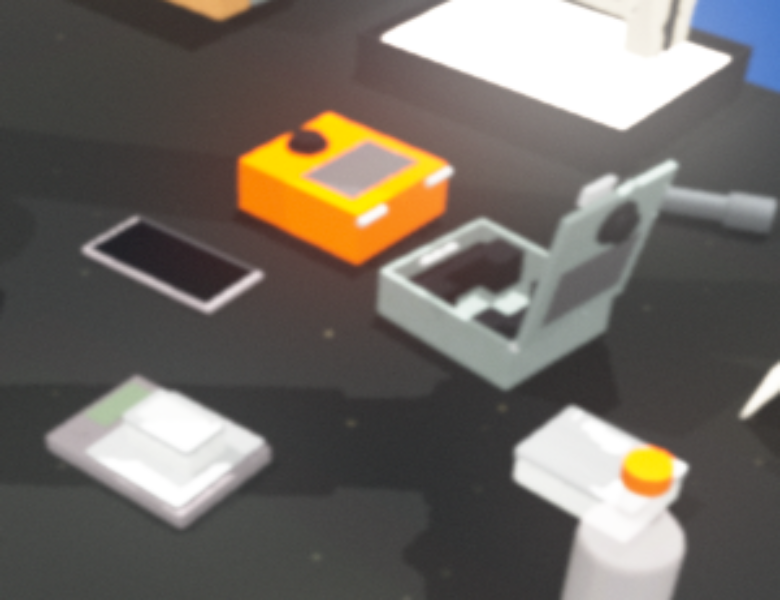

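View pics/t10.png

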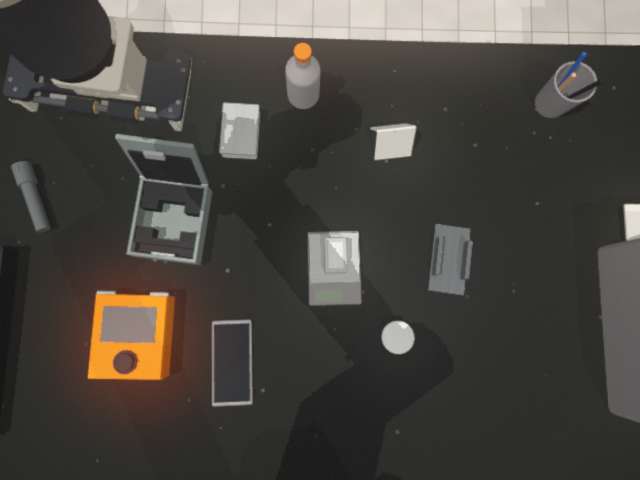

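The lid stands open by itself at its stop, and the tin is still on the scale. In the top view the pocket floor is the grey cross at about (172, 222). Measuring the pocket and the tin.

Run:
```python
from h import *
s=load('t10'); f=s['frame']; cv2.imwrite('pics/t10c.png',cv2.resize(f[125:270,115:225],None,fx=4,fy=4,interpolation=cv2.INTER_CUBIC))
g=f.min(2)
cv2.imwrite('pics/t10d.png',cv2.resize(f[225:310,300:370],None,fx=6,fy=6,interpolation=cv2.INTER_CUBIC))
```

```text
(no output)
```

View pics/t10c.png

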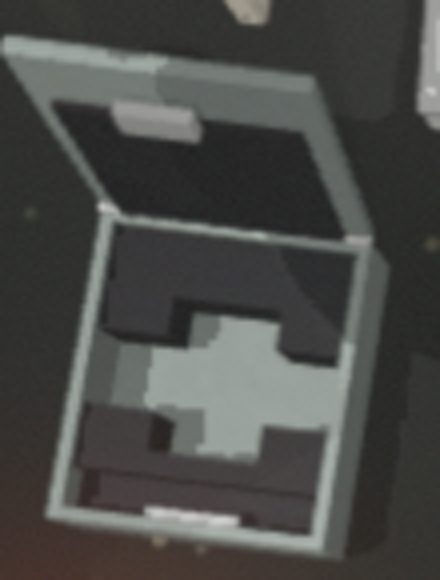

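View pics/t10d.png

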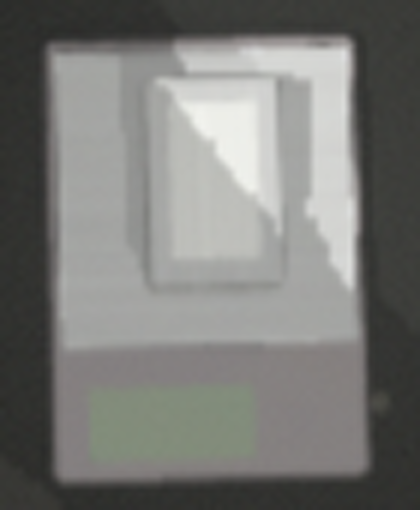

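Run:
```python
from h import *
s=load('t10')
q=plane(s,np.array([(148,75),(276,75),(285,288),(150,290)])/6+[300,225]-.4,.052); print('tin',q[:,:2].round(4),q.mean(0).round(4), np.degrees(np.arctan2(*(q[0]-q[3])[[1,0]])),np.degrees(np.arctan2(*(q[1]-q[2])[[1,0]])))
q=plane(s,np.array([(100,208),(370,243),(323,552),(47,516)])/4+[115,125]-.4,.046); print('rim',q[:,:2].round(4),q.mean(0).round(4),np.linalg.norm(q[0]-q[1]),np.linalg.norm(q[0]-q[3]), np.degrees(np.arctan2(*(q[0]-q[3])[[1,0]])),np.degrees(np.arctan2(*(q[1]-q[2])[[1,0]])))
# foam top recess corners z .040
a=[(172,298),(280,314),(265,428),(152,412)]
q=plane(s,np.array(a)/4+[115,125]-.4,.040); print('recess',q[:,:2].round(4),q.mean(0).round(4),np.linalg.norm(q[0]-q[1]),np.linalg.norm(q[0]-q[3]))
b=[(190,340),(277,320),(230,458)]
print(plane(s,np.array(b)/4+[115,125]-.4,.006).round(4))
```

```text
tin [[ 0.5494 -0.0129]
 [ 0.5502 -0.0509]
 [ 0.4872 -0.0542]
 [ 0.4858 -0.0146]] [ 0.5182 -0.0331  0.052 ] 1.4737800768851186 2.9902293101136705
rim [[0.6526 0.3195]
 [0.6398 0.1993]
 [0.5001 0.2129]
 [0.5137 0.3329]] [0.5765 0.2661 0.046 ] 0.12088485253538805 0.13960774958259065 -5.526619915223839 -5.566645455058119
recess [[0.6136 0.2871]
 [0.6075 0.2389]
 [0.5556 0.2427]
 [0.5617 0.2926]] [0.5846 0.2653 0.04  ] 0.048566030359339325 0.05226012624429068
[[0.6012 0.2877 0.006 ]
 [0.6117 0.2484 0.006 ]
 [0.5464 0.2662 0.006 ]]
```

Pocket centre is (0.5765, 0.266) with yaw about -5.8°, and the rim measures 140 x 121 mm as it should. The tin is at (0.517, -0.032) with yaw about 2.6°. Returning to the scale with the jaws across the tin's width.

servo_tool:
  motion:
    - {"offset": [0, 0.0186, -0.0431], "roll": 0, "claw": 1}
    - {"offset": [0, 0.0186, -0.0431], "roll": 0, "claw": 1}
    - {"offset": [0, 0.0186, -0.0431], "roll": 0, "claw": 1}
    - {"offset": [0.01, 0.0186, -0.0431], "roll": 0, "claw": 1}
    - {"offset": [0.02, 0.0186, -0.0431], "roll": 0, "claw": 1}
    - {"offset": [0.03, 0.0186, -0.0431], "roll": 0, "claw": 1}
    - {"offset": [0.037, 0.0186, -0.0431], "roll": 0, "claw": 1}
    - {"offset": [0.02, 0, 0], "roll": -8.5, "claw": 1}
    - {"offset": [0, 0, 0], "roll": 0, "claw": 1}

```text
clock: 19.65
tool_pos: [0.5122, -0.0333, 0.1747]
orientation: [100.6, 89.8, -166.9]
force: [0.3, -0.1, 0.7]
opening: 0.0874
```

```bash
python3 -c "
from h import *
st(); go([.517,-.032,.0285],92.6); snap('wrist','w11')"
```

```text
t 19.65 p [ 0.5122 -0.0333  0.1747] zyaw 92.51 F [ 0.3 -0.1  0.7] open 0.0874 j [  18.2    7.9  -23.6   -0.   -58.8 -105.7] tilt [-0.0042 -0.001  -1.    ]
offset total (tool) [ 0.1462 -0.0055  0.0012]
now zyaw 92.51 roll needed -0.09 (half-turn folded)
```

View pics/w11.png

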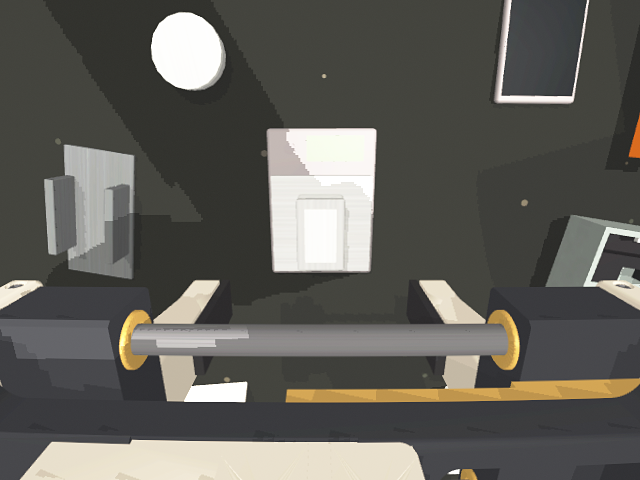

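servo_tool:
  motion:
    - {"offset": [0.03, -0.004, 0.001], "roll": 0, "claw": 1}
    - {"offset": [0.035, 0, 0], "roll": 0, "claw": 1}
    - {"offset": [0.015, 0, 0], "roll": 0, "claw": 1}
    - {"offset": [0, 0, 0], "roll": 0, "claw": 1}

```text
clock: 20.2
tool_pos: [0.5179, -0.0311, 0.0964]
orientation: [114.4, 89.9, -153.0]
force: [-0.7, -0.7, 1.4]
opening: 0.0878
```

```bash
python3 -c "
from h import *
st(); go([.517,-.032,.0285],92.6)"
```

```text
t 20.2 p [ 0.5179 -0.0311  0.0964] zyaw 92.58 F [-0.7 -0.7  1.4] open 0.0878 j [  18.3   13.2  -28.7    0.   -48.1 -105.7] tilt [-1.2e-03 -6.0e-04 -1.0e+00]
offset total (tool) [ 0.0679  0.0008 -0.0008]
now zyaw 92.58 roll needed -0.02 (half-turn folded)
```

servo_tool:
  motion:
    - {"offset": [0.025, 0.0005, -0.0008], "roll": 0, "claw": 1}
    - {"offset": [0.022, 0, 0], "roll": 0, "claw": 1}
    - {"offset": [0.013, 0, 0], "roll": 0, "claw": 1}
    - {"offset": [0.007, 0, 0], "roll": 0, "claw": 1}
    - {"offset": [0, 0, 0], "roll": 0, "claw": 1}
    - {"offset": [0, 0, 0], "roll": 0, "claw": 0}
    - {"offset": [0, 0, 0], "roll": 0, "claw": -1}
    - {"offset": [0, 0, 0], "roll": 0, "claw": -1}
    - {"offset": [0, 0, 0], "roll": 0, "claw": -1}
    - {"offset": [0, 0, 0], "roll": 0, "claw": -1}
    - {"offset": [0, 0, 0], "roll": 0, "claw": -1}
    - {"offset": [0, 0, 0], "roll": 0, "claw": -1}

```text
clock: 21.7
tool_pos: [0.5173, -0.0322, 0.0296]
orientation: [121.1, 90.0, -146.3]
force: [-0.5, 0.2, 0.9]
opening: 0.04
```

```bash
python3 -c "
from h import *
st()"
```

```text
t 21.7 p [ 0.5173 -0.0322  0.0296] zyaw 92.61 F [-0.5  0.2  0.9] open 0.04 j [  18.2   18.5  -32.7    0.   -38.8 -105.5] tilt [-0. -0. -1.]
```

The tin is gripped at 40 mm across its width. Lifting.

servo_tool:
  motion:
    - {"offset": [-0.008, 0, 0], "roll": 0, "claw": -1}
    - {"offset": [-0.02, 0, 0], "roll": 0, "claw": -1}
    - {"offset": [-0.03, 0, 0], "roll": 0, "claw": -1}
    - {"offset": [-0.03, 0, 0], "roll": 0, "claw": -1}
    - {"offset": [-0.012, 0, 0], "roll": 0, "claw": -1}
    - {"offset": [0, 0, 0], "roll": 0, "claw": -1}

```text
clock: 22.45
tool_pos: [0.5175, -0.0321, 0.13]
orientation: [-67.4, 89.9, 25.2]
force: [0.2, -0.5, -2.3]
opening: 0.0398
```

```bash
python3 -c "
from h import *
st(); go([.5765,.266,.13],84.2); snap('scene','s12')"
```

```text
t 22.45 p [ 0.5175 -0.0321  0.13  ] zyaw 92.61 F [ 0.2 -0.5 -2.3] open 0.0398 j [  18.2   10.8  -26.6   -0.   -52.5 -105.5] tilt [ 1.2e-03  6.0e-04 -1.0e+00]
offset total (tool) [ 2.000e-04 -7.250e-02  2.951e-01]
now zyaw 92.61 roll needed 8.41 (half-turn folded)
```

View pics/s12.png

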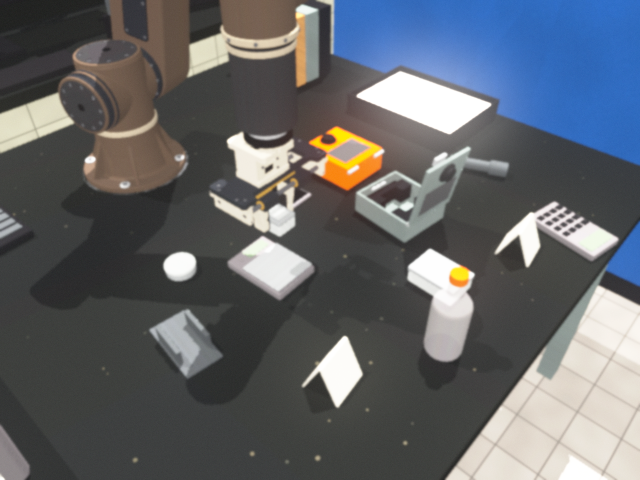

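The tin is held and level. Carrying it over the case.

servo_tool:
  motion:
    - {"offset": [0, -0.0061, 0.025], "roll": 0, "claw": -1}
    - {"offset": [0, -0.0108, 0.044], "roll": 0, "claw": -1}
    - {"offset": [0, -0.0111, 0.045], "roll": 0, "claw": -1}
    - {"offset": [0, -0.0111, 0.045], "roll": 0, "claw": -1}
    - {"offset": [0, -0.0111, 0.045], "roll": 0, "claw": -1}
    - {"offset": [0, -0.0099, 0.04], "roll": 0, "claw": -1}
    - {"offset": [0, -0.0074, 0.0301], "roll": 0, "claw": -1}
    - {"offset": [0, -0.005, 0.021], "roll": 0, "claw": -1}
    - {"offset": [0, 0, 0], "roll": 4.2, "claw": -1}
    - {"offset": [0, 0, 0], "roll": 4.2, "claw": -1}
    - {"offset": [0, 0, 0], "roll": 0, "claw": -1}
    - {"offset": [0, 0, 0], "roll": 0, "claw": -1}

```text
clock: 24.0
tool_pos: [0.5761, 0.2655, 0.129]
orientation: [132.8, 89.9, -142.9]
force: [0.1, -0.2, -2.0]
opening: 0.0396
```

```bash
python3 -c "
from h import *
st(); go([.5765,.266,.06],84.2); snap('wrist','w13')"
```

```text
t 24.0 p [0.5761 0.2655 0.129 ] zyaw 84.28 F [ 0.1 -0.2 -2. ] open 0.0396 j [  42.3   21.1  -12.    -0.   -57.  -138.1] tilt [-7.e-04 -5.e-04 -1.e+00]
offset total (tool) [ 0.069  -0.0004  0.0006]
now zyaw 84.28 roll needed 0.08 (half-turn folded)
```

View pics/w13.png

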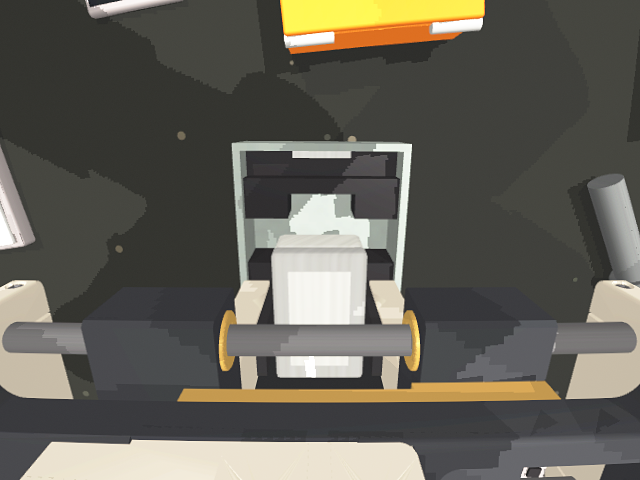

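Run:
```python
from h import *
s=load('w13'); cv2.imwrite('pics/w13c.png',cv2.resize(s['frame'][135:390,225:420],None,fx=3,fy=2.3,interpolation=cv2.INTER_CUBIC))
t=-5.8*np.pi/180; c=np.array([np.cos(t),np.sin(t)]); n=np.array([-c[1],c[0]]); o=np.array([.5765,.266])
def loc(uv,z): 
    q=plane(s,uv,z)[:,:2]-o; return np.c_[q@c,q@n].round(4)*1000
print('tin top',loc([(273,250),(366,250),(364,378),(277,378)],.1514))
print('recess',loc([(291,193),(354,193)],.04))
print('notch edge',loc([(244,218),(397,218)],.04))
print('rim front',loc([(232,143),(411,144)],.046))
```

```text
tin top [[-32.9 -19.6]
 [-33.   18.5]
 [ 30.   20.3]
 [ 30.1 -20.2]]
recess [[-37.  -20.8]
 [-37.1  23.9]]
notch edge [[-18.7 -55.2]
 [-19.   55.6]]
rim front [[-71.6 -59. ]
 [-71.3  60.4]]
```

View pics/w13c.png

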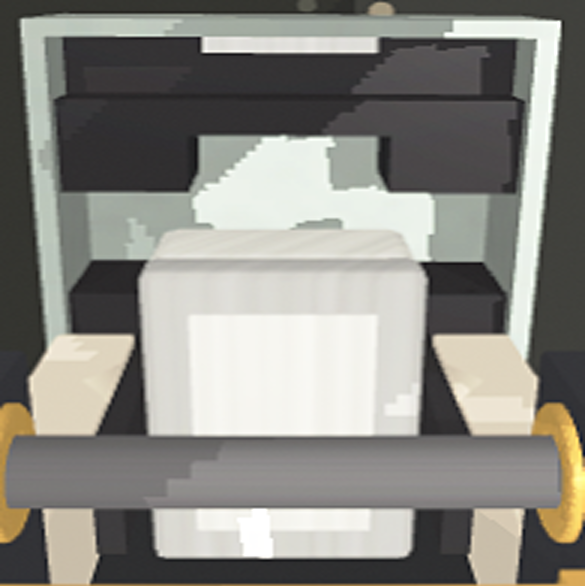

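In the same wrist view, tin and pocket agree to about 1 mm, against 4 mm of play. Lowering straight down.

servo_tool:
  motion:
    - {"offset": [0.025, 0, 0.0005], "roll": 0, "claw": -1}
    - {"offset": [0.025, 0, 0], "roll": 0, "claw": -1}
    - {"offset": [0.015, 0, 0.0005], "roll": 0, "claw": -1}
    - {"offset": [0.01, 0, 0], "roll": 0, "claw": -1}
    - {"offset": [0.008, 0, 0], "roll": 0, "claw": -1}
    - {"offset": [0.008, 0, 0], "roll": 0, "claw": -1}
    - {"offset": [0, 0, 0], "roll": 0, "claw": -1}

```text
clock: 24.92
tool_pos: [0.5762, 0.2667, 0.0381]
orientation: [133.4, 90.0, -142.4]
force: [0.2, 0.2, -2.5]
opening: 0.0397
```

```bash
python3 -c "
from h import *
st(); go([.5765,.267,.0136],84.2)"
```

```text
t 24.93 p [0.5762 0.2667 0.0381] zyaw 84.21 F [ 0.2  0.2 -2.5] open 0.0397 j [  42.4   26.7  -17.    -0.   -46.4 -138.2] tilt [-5.e-04 -4.e-04 -1.e+00]
offset total (tool) [ 0.0245 -0.0003  0.0003]
now zyaw 84.21 roll needed 0.01 (half-turn folded)
```

The tin is in the foam without contact (force is just its weight, -2.5 N).

servo_tool:
  motion:
    - {"offset": [0.008, 0, 0], "roll": 0, "claw": -1}
    - {"offset": [0.007, 0, 0], "roll": 0, "claw": -1}
    - {"offset": [0.005, 0, 0], "roll": 0, "claw": -1}
    - {"offset": [0.002, 0, 0], "roll": 0, "claw": -1}
    - {"offset": [0, 0, 0], "roll": 0, "claw": -1}

```text
clock: 25.55
tool_pos: [0.5764, 0.2669, 0.0164]
orientation: [148.6, 90.0, -127.2]
force: [0.5, 0.3, -1.2]
opening: 0.0398
```

```bash
python3 -c "
from h import *
st()"
```

```text
t 25.55 p [0.5764 0.2669 0.0164] zyaw 84.22 F [ 0.5  0.3 -1.2] open 0.0398 j [  42.4   28.2  -17.9    0.   -43.8 -138.2] tilt [-2.e-04 -2.e-04 -1.e+00]
```

servo_tool:
  motion:
    - {"offset": [0.0015, 0, 0], "roll": 0, "claw": -1}
    - {"offset": [0.0012, 0, 0], "roll": 0, "claw": -1}
    - {"offset": [0, 0, 0], "roll": 0, "claw": -1}

```text
clock: 25.92
tool_pos: [0.5764, 0.2669, 0.0138]
orientation: [73.5, 90.0, 157.7]
force: [0.2, 0.3, -3.4]
opening: 0.04
```

```bash
python3 -c "
from h import *
st()"
```

```text
t 25.93 p [0.5764 0.2669 0.0138] zyaw 84.21 F [ 0.2  0.3 -3.4] open 0.04 j [  42.4   28.4  -18.1   -0.   -43.5 -138.2] tilt [-0.  0. -1.]
```

servo_tool:
  motion:
    - {"offset": [0.001, 0, 0], "roll": 0, "claw": -1}
    - {"offset": [0, 0, 0], "roll": 0, "claw": -1}

```text
clock: 26.18
tool_pos: [0.5764, 0.267, 0.0136]
orientation: [-67.4, 90.0, 16.8]
force: [-2.9, -0.9, 5.6]
opening: 0.0398
```

```bash
python3 -c "
from h import *
st()"
```

```text
t 26.18 p [0.5764 0.267  0.0136] zyaw 84.23 F [-2.9 -0.9  5.6] open 0.0398 j [  42.4   28.4  -18.1    0.   -43.5 -138.2] tilt [ 4.e-04  1.e-04 -1.e+00]
```

It is seated on the pocket floor at z = 0.0136, as predicted. I'll open only to about 54 mm, which stays within the notches, and then withdraw.

servo_tool:
  motion:
    - {"offset": [-0.0005, 0, 0], "roll": 0, "claw": -1}
    - {"offset": [0, 0, 0], "roll": 0, "claw": 0.22}
    - {"offset": [0, 0, 0], "roll": 0, "claw": 0.22}
    - {"offset": [0, 0, 0], "roll": 0, "claw": 0.22}
    - {"offset": [0, 0, 0], "roll": 0, "claw": 0.22}

```text
clock: 26.8
tool_pos: [0.5764, 0.2669, 0.0133]
orientation: [-88.1, 90.0, -3.9]
force: [-0.2, 0.9, -0.3]
opening: 0.0531
```

```bash
python3 -c "
from h import *
st()"
```

```text
t 26.8 p [0.5764 0.2669 0.0133] zyaw 84.21 F [-0.2  0.9 -0.3] open 0.0531 j [  42.4   28.4  -18.1    0.   -43.5 -138.2] tilt [ 0. -0. -1.]
```

servo_tool:
  motion:
    - {"offset": [-0.015, 0, 0], "roll": 0, "claw": 0.22}
    - {"offset": [-0.025, 0, 0], "roll": 0, "claw": 0.22}
    - {"offset": [-0.04, 0, 0], "roll": 0, "claw": 0.22}
    - {"offset": [-0.05, 0, 0], "roll": 0, "claw": 0.22}
    - {"offset": [-0.05, 0.02, 0], "roll": 0, "claw": 0.22}
    - {"offset": [0, 0.05, -0.03], "roll": 0, "claw": 0.22}
    - {"offset": [0, 0.05, -0.03], "roll": 0, "claw": 0.22}
    - {"offset": [0, 0, -0.05], "roll": 0, "claw": 0.22}
    - {"offset": [0, 0, -0.05], "roll": 0, "claw": 0.22}
    - {"offset": [0, 0, 0], "roll": 0, "claw": 0.22}

```text
clock: 28.05
tool_pos: [0.4401, 0.1175, 0.1948]
orientation: [-45.0, 89.9, 39.1]
force: [-0.0, -0.1, 0.2]
opening: 0.0536
```

```bash
python3 -c "
from h import *
st(); s=snap('top','t14'); snap('scene','s14'); cv2.imwrite('pics/t14c.png',cv2.resize(s['frame'][125:270,115:225],None,fx=4,fy=4,interpolation=cv2.INTER_CUBIC)); P=depthpts(s); print(P[215:235:5,165:185:5,2].round(3))"
```

```text
t 28.05 p [0.4401 0.1175 0.1948] zyaw 84.09 F [-0.  -0.1  0.2] open 0.0536 j [  39.9    0.8  -28.6    0.   -60.5 -135.8] tilt [ 0.0015  0.0012 -1.    ]
[[0.635 0.635 0.637 0.635]
 [0.636 0.635 0.636 0.635]
 [0.637 0.636 0.637 0.636]
 [0.637 0.636 0.638 0.636]]
```

View pics/t14c.png

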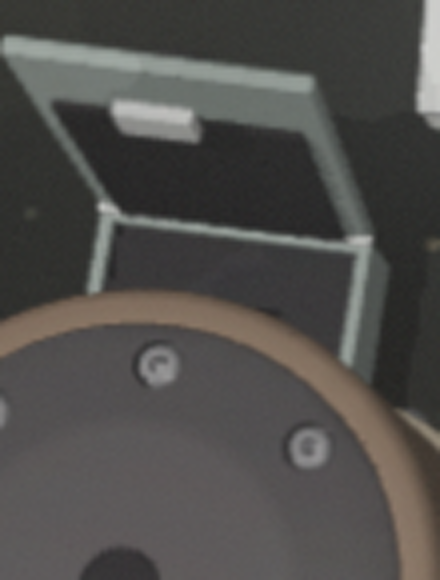

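View pics/s14.png

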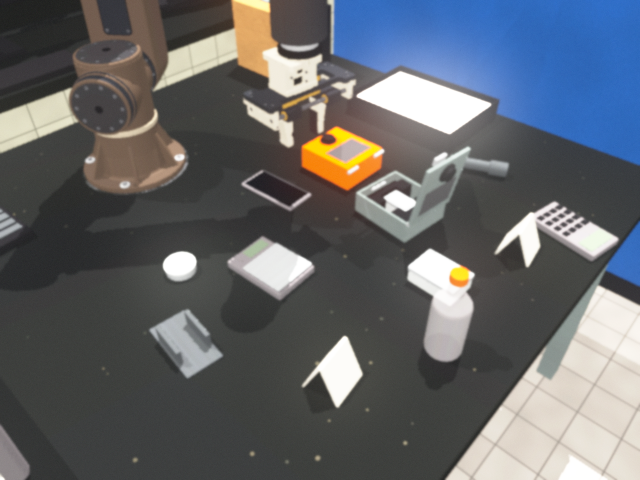

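The scene view shows the tin in the pocket at (399, 200) and the lid open. The arm blocks the top view, so I'll move aside for a check.

servo_tool:
  motion:
    - {"offset": [0, 0, -0.05], "roll": 0, "claw": 0.22}
    - {"offset": [0, 0, -0.05], "roll": 0, "claw": 0.22}
    - {"offset": [0, 0, -0.05], "roll": 0, "claw": 0.22}
    - {"offset": [0, 0, -0.05], "roll": 0, "claw": 0.22}
    - {"offset": [0, 0, 0], "roll": 0, "claw": 0.22}
    - {"offset": [0, 0, 0], "roll": 0, "claw": 0.22}

```text
clock: 28.9
tool_pos: [0.4213, -0.0787, 0.1936]
orientation: [-73.4, 90.0, 10.8]
force: [0.2, 0.4, 0.3]
opening: 0.0538
```

```bash
python3 -c "
from h import *
st(); s=snap('top','t15'); cv2.imwrite('pics/t15c.png',cv2.resize(s['frame'][125:270,115:225],None,fx=4,fy=4,interpolation=cv2.INTER_CUBIC)); P=depthpts(s); print(P[212:236:4,160:188:4,2].round(3))"
```

```text
t 28.9 p [ 0.4213 -0.0787  0.1936] zyaw 84.19 F [0.2 0.4 0.3] open 0.0538 j [  16.    -1.9  -31.5    0.   -60.5 -111.8] tilt [ 5.e-04  1.e-04 -1.e+00]
[[0.034 0.034 0.039 0.035 0.036 0.036 0.04 ]
 [0.035 0.037 0.034 0.034 0.039 0.032 0.018]
 [0.038 0.034 0.038 0.038 0.034 0.035 0.015]
 [0.036 0.036 0.037 0.038 0.036 0.025 0.006]
 [0.036 0.036 0.037 0.034 0.037 0.02  0.005]
 [0.036 0.035 0.037 0.036 0.035 0.041 0.041]]
```

View pics/t15c.png

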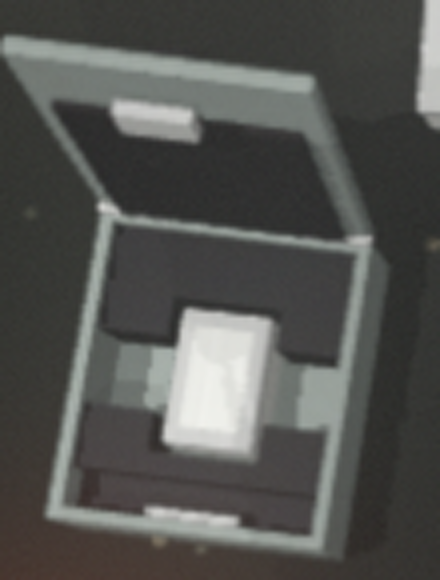

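The tin lies flat in the pocket: its top reads 36 mm all over, as expected, and the foam reads about 40 mm. The lid is open and nothing is touching. Handing in.

```bash
python3 -c "
from h import *
print(ctrl.close_job())"
```

```text
the job is handed in; nothing more can be done
None
```

The job is done as asked and handed in at about 29 s of the 72 s allowed; no verdict was reported.

- **Weighing:** I took the tin by its ends out of the tray and set it flat in the middle of the scale's pan. I let go and backed off while the case was still shut. I did not read the weight off the display.
- **Lid:** I pressed the button fully down (6 N) and let the lid up along its arc at about 0.4 rad/s or less, to about 1.35 rad. I drew the finger away upwards as the lid went on to its stop. I did not measure the lid's speed after it left the finger.
- **Stowing:** I gripped the tin across its width, laid it on the pocket floor and opened the fingers only within the notches before withdrawing.

**Last checks:** In the last top view the tin lies level in the pocket, its top about 36 mm up as expected and the foam around it about 40 mm. The lid stands open, and nothing touches the robot (force about 0). The other things looked unmoved in the scene view. The measurements agreed to about 2 mm, and the tin touched down on both the pan and the pocket floor at the heights I had worked out. None of the checks failed.

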